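# Roll-check three wheel axles and reject the bent one

## Robot

A 6-joint arm with a two-finger parallel gripper is mounted at the origin on the work surface. World frame = base frame: x ahead of the robot, y to its left, z up, the work surface at z = 0. Lengths are in m, angles in rad, forces in N, time in s.
With the tool pointing down it reaches from about 0.35 to 0.775 m from the base axis. Payload 7.3 kg.
Tool frame: the origin (TCP) lies between the finger pads; the fingertips stand 14 mm ahead of it and the grasp point (between the pads) lies 5 mm behind it; z points along the fingers, y is the direction in which the jaws open and shut (so a half turn about z gives the same grasp; the last joint's range is limited). The gripper opens to 92 mm and grips with 3 to 60 N. Pads are 19 mm wide; open, the fingers measure 130 mm over their backs; the gripper's body (75 mm by 190 mm) begins 47 mm behind the grasp point.
Start: joints at [1.041, 0.342, 1.524, -0, 1.275, -0.146], TCP at [0.197, 0.487, 0.202] pointing down, gripper open.
Joint ranges: [-2.53, 2.53], [-0.77, 2.02], [0.04, 2.7], [-1, 4.14], [0.28, 2.66], [-3.11, 3.11]. Speed limits (rad/s): [2.57, 2.57, 3.14, 3.14, 3.14, 3.14].

## Interface

Orientations are given as [roll, pitch, yaw] about the fixed x, y, z axes, in that order (R = Rz(yaw) Ry(pitch) Rx(roll)).
In Python, from cell import robot gives the robot as it stands.
- The arm moves only by the shell command python3 -m creep 'ROWS' [FORCE]. ROWS is JSON, a list that holds one entry, the list of rows, each a list of 7 numbers: the shift along the tool's x, y, z in cm, then the turn, a rotation vector about the tool's x, y, z in degrees, then the gripper command: -1 is shut, 1 is fully open, values between are in proportion. In form: [[[tx, ty, tz, wx, wy, wz, gripper], ...]]. A call has 1 to 8 rows; each row is the pose to reach, as a shift and turn from the pose measured when the call began, along the tool's axes at that moment; what a row does not reach only later rows make up. A row lasts 1/10 s, in which the tool goes at most 50 mm and 8.59 degrees, less where a joint would pass 70% of its speed; a pose out of reach is approached as far as the arm can. A call with a gripper value outside its range is refused whole. The fingers move at their own pace and stop on an object; FORCE is the grip in N (left out, the last holds). Time passes only in rows, so rows that repeat a pose let the fingers close. It gives the time, the measured TCP pose, the force and the opening at its end, in the units of the state.
- robot.observe(): the state, without advancing time (a new reading comes with each control period).
- robot.read_camera(name): name is "scene" or "top" or "wrist"; returns the picture (400x640x3 uint8, red, green, blue); there is no depth.
- robot.camera_params(name): a dict with "camera_matrix" (3x3 intrinsics, pixels), "R" (3x3) and "t" (3): a world point X has camera coordinates R X + t. Camera axes: x right, y down, z forward; pixel columns grow to the right and rows downward; lengths in m; the calibration is good to about 2 mm. A picture is of the moment at which its call begins: read the wrist's pose just before it. camera_params takes no time and is no camera call; for the wrist camera it gives the pose at the moment of the call.
- robot.hand_in(): hands the job in, once; it reports no verdict.
Trained networks look in the newest picture that a camera, given by its name, has taken for a name from the list of things; names that differ only in an ending like _2 or _b are one class to them, and where a whole thing is asked for, a point or a joint stands for the part that bears it (a point fixed in the world has none). Each returns a list of dicts, best first, with "score" (0 to 1); they miss things now and then, are a little off and sometimes report something else, mostly with a low value. They report only what shows in the picture. A call takes as long as a camera call.
- robot.look_for(camera, label): "centre" ([x, y, z] in m, in the coordinates of the camera as it stood for that picture, good to about 4 mm: the middle of the surface that is visible of it).
- robot.masks_of(camera, label): "mask" (400x640 bool, what is visible of it).
The state is a dict: "time": time; "qpos": joint angles; "qvel": joint speeds; "joint_efforts": joint torques, N m; "tool_pos": TCP position; "tool_rot": TCP orientation; "contact_force": force on the tool from outside, world axes, zero at the start; "torque": the same for the moment, N m; "opening": finger opening in m.
Only numpy, scipy, OpenCV 4.12 (cv2) and the standard library are available. Lean on these libraries where they do the work, as an engineer would, in place of code of your own. Each camera call takes 0.05 s, during which the arm holds its last target.

## Task

Check the three wheel axles on the flat plate: with closed fingers pressing lightly on the middle of the shaft (never more than 20 N), roll each one forward, away from you, until it lies beyond the yellow line, feeling whether its shaft lifts as it turns. One of them is bent: once it has been rolled, pick it up and lay it in the red tray; leave the two sound ones on the plate beyond the line, and leave the other things on the bench alone.

Things in the scene. Friction and masses are not known exactly. Their poses are not given: they have to be found in the camera images.
- plate: flat metal checking plate, fixed, 170 mm (its x, forward) by 460 mm (its y), top 22 to 30 mm above the bench, on rubber pads (sinks 1 mm per 8 N). Origin: centre of its top face, z up. A blue stop strip 8 mm thick, 8 mm proud, runs along the far edge, near face at x = +85 mm. The axles start side by side about 150 mm apart along y, at x about -45 mm
- line_mid (a point): middle of the yellow line, 4 mm wide, that runs along the plate's y over its whole length, at the plate's x = -10 mm, on its top. A sound axle's shaft is on the wheels' axis: its top stays 21 mm over the plate as it rolls. Rolled under a fingertip pressing on top of the shaft, an axle goes 2/3 as far as the fingertip; a half turn is 44 mm of axle travel
- plate_near (a point): middle of the plate's near edge, on its top. Of the bent axle (any of the three): the middle 40 mm of the shaft lies 1.8 mm off the wheels' axis. It starts bowed level, towards the robot, its top too 21 mm over the plate; rolled forward, its top rises by 1.8 mm in the first quarter turn (22 mm of axle travel) and is back after the half turn
- axle_a_mid (a point): one of three look-alike axles: steel shaft 14 mm thick, 124 mm long, a black wheel (28 mm across, 16 mm wide) centred 52 mm to each side of the middle. 0.13 to 0.25 kg; starts 30 to 40 mm short of the yellow line and stays where it is left. Point: middle of the wheels' axis, 14 mm over the plate. y runs along the shaft; x and z turn as it rolls (at the start x forward, z up)
- axle_b_mid (a point): one of three look-alike axles: steel shaft 14 mm thick, 124 mm long, a black wheel (28 mm across, 16 mm wide) centred 52 mm to each side of the middle. 0.13 to 0.25 kg; starts 30 to 40 mm short of the yellow line and stays where it is left. Point: middle of the wheels' axis, 14 mm over the plate. y runs along the shaft; x and z turn as it rolls (at the start x forward, z up)
- axle_c_mid (a point): one of three look-alike axles: steel shaft 14 mm thick, 124 mm long, a black wheel (28 mm across, 16 mm wide) centred 52 mm to each side of the middle. 0.13 to 0.25 kg; starts 30 to 40 mm short of the yellow line and stays where it is left. Point: middle of the wheels' axis, 14 mm over the plate. y runs along the shaft; x and z turn as it rolls (at the start x forward, z up)
- reject_tray: red open tray, fixed, 136 mm (x) by 190 mm (y) outside, 34 mm high, walls and floor 4 mm. Stands beyond the plate. Origin: centre of its underside
- tape_roll: bystander: roll of tape lying flat, 90 mm in diameter, 48 mm high; origin at the centre of its underside
- carton: bystander: small carton 110 x 150 x 60 mm; origin at the centre of its underside
- parts_tub: bystander: small open plastic tub 100 x 140 x 60 mm; origin at the centre of its underside

How it is judged:
By the outcome, as a careful person would: the job done as asked, in the order asked, and still so for the second after the job is handed in, with the robot touching nothing.
It also fails if it takes over 70 s, if anything falls off the work surface, if the arm or the gripper's body presses on something with over 40 N, if the wrist force passes 120 N, or if a joint passes its speed limit or range.

## Working session

There is one attempt and no reset: what is moved stays moved. The work goes in short steps, Python scripts to look and compute and a shell command to move; the robot and the scene stay as the last step left them, time stands still between calls to the robot, and variables do not carry over. Pictures are saved under pics/ and viewed, and the job is handed in when it is done.

```bash
ls; mkdir -p pics
python3 - <<'E'
from cell import robot
import cv2
s=robot.observe(); print(s)
for c in ["scene","top"]:
    im=robot.read_camera(c); cv2.imwrite(f"pics/{c}0.png",im[:,:,::-1])
    p=robot.camera_params(c); print(c,p)
E
```

```text
pics
{'time': 0.0, 'qpos': array([ 1.04102762e+00,  3.42709322e-01,  1.52503861e+00,  3.67825234e-06,
        1.27538282e+00, -1.46018481e-01]), 'qvel': array([-0.00154578,  0.00145028,  0.00074146, -0.00012664,  0.00027138,
       -0.00067744]), 'joint_efforts': array([ 1.61944776e-03, -4.31245422e+01, -2.44222802e+01,  7.18597183e-02,
        5.59482677e-02, -2.06335158e-04]), 'tool_pos': array([0.19631783, 0.48642814, 0.20164441]), 'tool_rot': array([-3.14007144e+00, -2.27272691e-04,  2.75784118e+00]), 'contact_force': array([-0.26063174,  0.09959106,  0.70442584]), 'torque': array([-0.03438639,  0.00976234,  0.05513644]), 'opening': 0.09161029716773607}
scene {'camera_matrix': array([[511.53400033,   0.        , 317.03583056],
       [  0.        , 511.53400033, 199.8756776 ],
       [  0.        ,   0.        ,   1.        ]]), 'R': array([[-0.23398218,  0.97220426,  0.00843942],
       [ 0.64422536,  0.16153644, -0.74758255],
       [-0.72816621, -0.1694841 , -0.66411528]]), 't': array([ 0.1497739 , -0.29857076,  1.88427869])}
top {'camera_matrix': array([[495.43323149,   0.        , 324.1734156 ],
       [  0.        , 495.43323149, 207.02676396],
       [  0.        ,   0.        ,   1.        ]]), 'R': array([[ 0.0109613 , -0.99986279,  0.01241982],
       [-0.99431559, -0.01221431, -0.10577011],
       [ 0.1059073 , -0.01118985, -0.99431304]]), 't': array([-0.03410574,  0.55473743,  1.35011346])}
```

View pics/scene0.png

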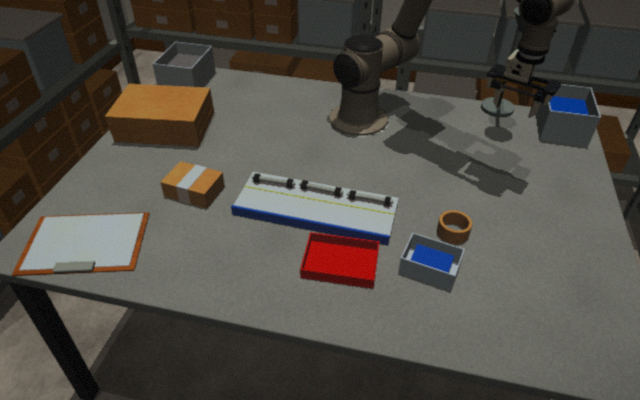

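View pics/top0.png

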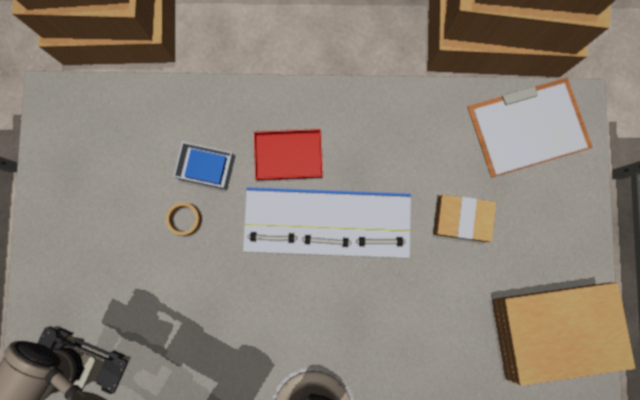

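The top view has the plate at columns 244–411, rows 188–257. The axles are at about (272,238), (327,241) and (381,242), just below the yellow line. The red tray is centred near (288,155).

```bash
cat > h.py <<'E'
from cell import robot
import numpy as np, cv2
from scipy.spatial.transform import Rotation as Rot
def w(c,x,p=None):
    p=p or robot.camera_params(c); return p["R"].T@(np.array(x)-p["t"])
def ray(c,uv,z,p=None):
    p=p or robot.camera_params(c); K=p["camera_matrix"]
    d=p["R"].T@np.linalg.inv(K)@np.array([uv[0],uv[1],1.]); o=-p["R"].T@p["t"]
    return o+d*(z-o[2])/d[2]
def proj(c,X,p=None):
    p=p or robot.camera_params(c); q=p["camera_matrix"]@(p["R"]@np.array(X)+p["t"]); return q[:2]/q[2]
def st():
    s=robot.observe(); print("t",round(s["time"],2),"tcp",s["tool_pos"].round(4),"rot",s["tool_rot"].round(4),"F",s["contact_force"].round(2),"op",round(s["opening"],4)); return s
E
python3 - <<'E'
from h import *
for c in ["top","scene"]:
    for l in ["axle_a_mid","reject_tray","plate","tape_roll","carton","parts_tub"]:
        if c=="scene" and l not in("axle_a_mid","plate"): continue
        for d in robot.look_for(c,l): print(c,l,round(d["score"],2),w(c,d["centre"]).round(4),proj(c,w(c,d["centre"])).round(1))
P=robot.camera_params("top")
for m in robot.masks_of("top","axle_a_mid"):
    k=m["mask"];v,u=np.nonzero(k)
    r=cv2.minAreaRect(np.stack([u,v],1).astype(np.float32)); print(m["score"],r, ray("top",[u.mean(),v.mean()],0.04).round(4),k.sum())
for l in("plate","reject_tray"):
  m=robot.masks_of("top",l)[0]["mask"].astype(np.uint8)
  c=max(cv2.findContours(m,0,2)[0],key=cv2.contourArea); b=cv2.boxPoints(cv2.minAreaRect(c))
  for q in b: print(l,q.round(1),ray("top",q,0.026 if l=="plate" else 0.034).round(4))
im=robot.read_camera("top"); c=im[120:270,230:420,::-1]; cv2.imwrite("pics/topz.png",cv2.resize(c,None,fx=4,fy=4,interpolation=cv2.INTER_CUBIC))
E
```

```text
top axle_a_mid 0.68 [ 0.4607 -0.0346  0.047 ] [326.4 240.8]
top reject_tray 0.57 [0.7061 0.0809 0.0037] [286.8 155.2]
top plate 0.77 [ 0.5153 -0.0358  0.0251] [326.9 221.4]
top tape_roll 0.97 [0.5145 0.3626 0.0489] [181.1 219.3]
top carton 0.98 [ 0.5252 -0.4106  0.0604] [464.7 218.5]
top parts_tub 0.81 [0.6646 0.3035 0.0377] [205.7 166.2]
top parts_tub 0.2 [0.4682 0.1179 0.0528] [270.4 237.3]
scene axle_a_mid 0.55 [ 0.4639 -0.0286  0.0463] [321.7 186.8]
scene plate 0.68 [ 0.5427 -0.0276  0.0239] [315.7 209.8]
0.73 ((326.5028991699219, 240.9617462158203), (47.32173538208008, 9.20357894897461), 4.39870548248291) [ 0.4602 -0.0335  0.04  ] 295
plate [243.4 251.4] [0.4296 0.1938 0.026 ]
plate [246.1 187. ] [0.6093 0.1914 0.026 ]
plate [411.5 193.9] [ 0.5957 -0.2725  0.026 ]
plate [408.9 258.3] [ 0.4157 -0.2637  0.026 ]
reject_tray [252.1 130.9] [0.7678 0.1778 0.034 ]
reject_tray [321.5 127.6] [ 0.7801 -0.0176  0.034 ]
reject_tray [323.9 178.7] [ 0.6343 -0.0261  0.034 ]
reject_tray [254.5 182. ] [0.6224 0.1672 0.034 ]
```

View pics/topz.png

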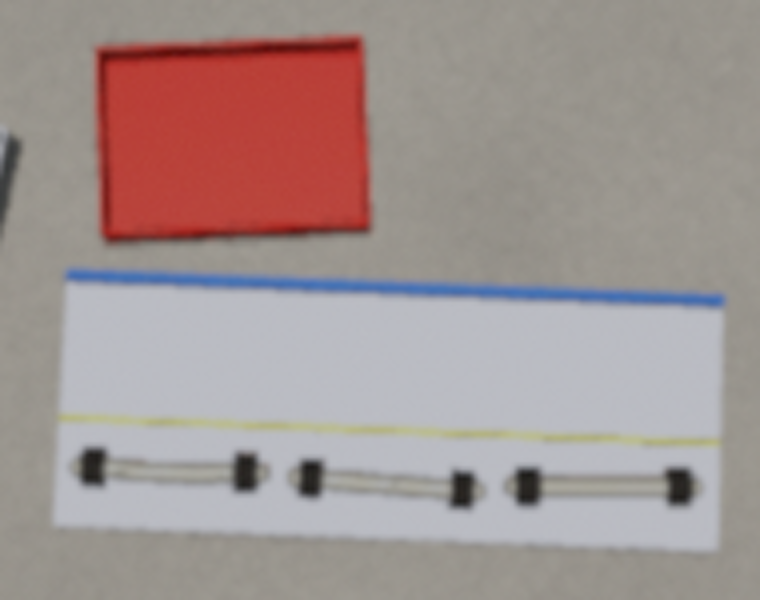

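```bash
cat >> h.py <<'E'
def go(x,y,z,yaw_deg):
    s=robot.observe(); R=Rot.from_euler("xyz",s["tool_rot"]); T=Rot.from_euler("xyz",[np.pi,0,np.radians(yaw_deg)])
    d=R.inv().apply(np.array([x,y,z])-s["tool_pos"])*100; r=np.degrees((R.inv()*T).as_rotvec())
    print("row",d.round(2),r.round(2))
E
python3 - <<'E'
from h import *
def zp(u,v): return [230+u/4,120+v/4]
for n,a,b in [("A",(92,467),(246,471)),("B",(311,478),(463,490)),("C",(527,486),(680,487))]:
    p,q=ray("top",zp(*a),.04),ray("top",zp(*b),.04); d=p-q
    print(n,((p+q)/2).round(4),"len",np.linalg.norm(d).round(4),"yaw",np.degrees(np.arctan2(-d[0],d[1])).round(2))
l1,l2=ray("top",zp(58,417),.026),ray("top",zp(720,441),.026);d=l1-l2
print("line",l1.round(4),l2.round(4),np.degrees(np.arctan2(-d[0],d[1])),np.linalg.norm(d))
for u in [(98,50),(362,40),(370,228),(106,238)]: print("tray",ray("top",zp(*u),.034).round(4))
go(.42,-.035,.30,88)
E
```

```text
A [0.4689 0.1139 0.04  ] len 0.1055 yaw -0.83
B [ 0.4603 -0.0356  0.04  ] len 0.1046 yaw -3.85
C [ 0.4603 -0.1844  0.04  ] len 0.1052 yaw 0.28
line [0.5047 0.193  0.026 ] [ 0.4934 -0.2674  0.026 ] -1.4042071123791957 0.46051484836704787
tray [0.7633 0.1709 0.034 ]
tray [ 0.7731 -0.0148  0.034 ]
tray [ 0.6389 -0.022   0.034 ]
tray [0.6295 0.1619 0.034 ]
row [-40.26 -40.02  -9.77] [ 1.000e-02 -0.000e+00  7.001e+01]
```

```bash
python3 -m creep '[[[-10,-10,-9,0,0,8,-1],[-20,-20,-9.8,0,0,24,-1],[-30,-30,-9.8,0,0,40,-1],[-38,-40,-9.8,0,0,56,-1],[-40,-40,-9.8,0,0,70,-1],[-40,-40,-9.8,0,0,70,-1],[-40,-40,-9.8,0,0,70,-1],[-40,-40,-9.8,0,0,70,-1]]]'
python3 -c "
from h import *
st(); go(.42,-.035,.30,88)"
```

```text
time: 1.5
tool_pos: [0.3477, 0.1278, 0.2807]
tool_rot: [3.14, -0.0, 1.562]
contact_force: [0.7, 0.8, 0.6]
opening: 0.0322
t 1.5 tcp [0.3477 0.1278 0.2807] rot [ 3.1403e+00 -4.0000e-04  1.5623e+00] F [0.67 0.76 0.6 ] op 0.0322
row [-16.21   7.37  -1.92] [ 0.07 -0.02  1.51]
```

```bash
python3 -m creep '[[[-6,5,-2,0,0,1.5,-1],[-12,7,-2,0,0,1.5,-1],[-16.2,7.4,-2,0,0,1.5,-1],[-16.2,7.4,-2,0,0,1.5,-1],[-16.2,7.4,-2,0,0,1.5,-1],[-16.2,7.4,-2,0,0,1.5,-1]]]'
python3 - <<'E'
from h import *
st(); p=robot.camera_params("wrist"); im=robot.read_camera("wrist"); cv2.imwrite("pics/w0.png",im[:,:,::-1])
print(p, "cam pos",-p["R"].T@p["t"])
np.savez("w0.npz",**p)
E
```

```text
time: 2.1
tool_pos: [0.4202, -0.0352, 0.3006]
tool_rot: [3.141, -0.001, 1.534]
contact_force: [0.1, -0.2, 0.8]
opening: 0.0007
t 2.1 tcp [ 0.4202 -0.0352  0.3006] rot [ 3.1409e+00 -9.0000e-04  1.5340e+00] F [ 0.06 -0.21  0.77] op 0.0007
{'camera_matrix': array([[297.33945295,   0.        , 320.94706449],
       [  0.        , 297.33945295, 196.38793452],
       [  0.        ,   0.        ,   1.        ]]), 'R': array([[ 9.99317807e-01, -3.69237966e-02,  7.44719759e-04],
       [-3.59438256e-02, -9.67768100e-01,  2.49264810e-01],
       [-8.48308711e-03, -2.49121531e-01, -9.68435078e-01]]), 't': array([-0.42039642, -0.07414493,  0.4799818 ])} cam pos [0.42151631 0.03229607 0.48362601]
```

View pics/w0.png

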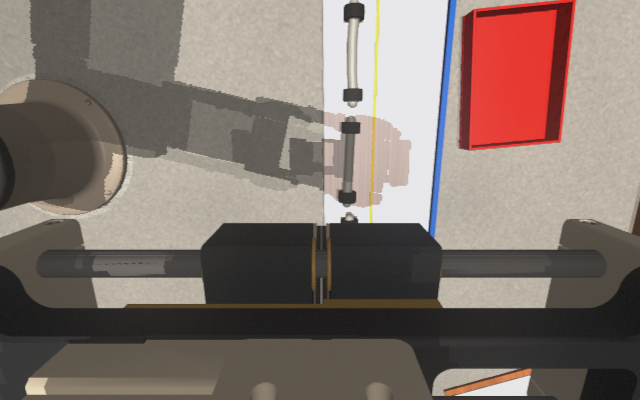

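Run:
```python
import cv2
im=cv2.imread("pics/w0.png")[0:225,290:490]; cv2.imwrite("pics/w0z.png",cv2.resize(im[:,:170],None,fx=3.5,fy=2.66*1.0,interpolation=cv2.INTER_CUBIC) if 0 else cv2.resize(im[:150],None,fx=4,fy=4,interpolation=cv2.INTER_CUBIC))
cv2.imwrite("pics/w0z2.png",cv2.resize(im[80:225],None,fx=4,fy=4,interpolation=cv2.INTER_CUBIC))
```

```text
(no output)
```

View pics/w0z.png

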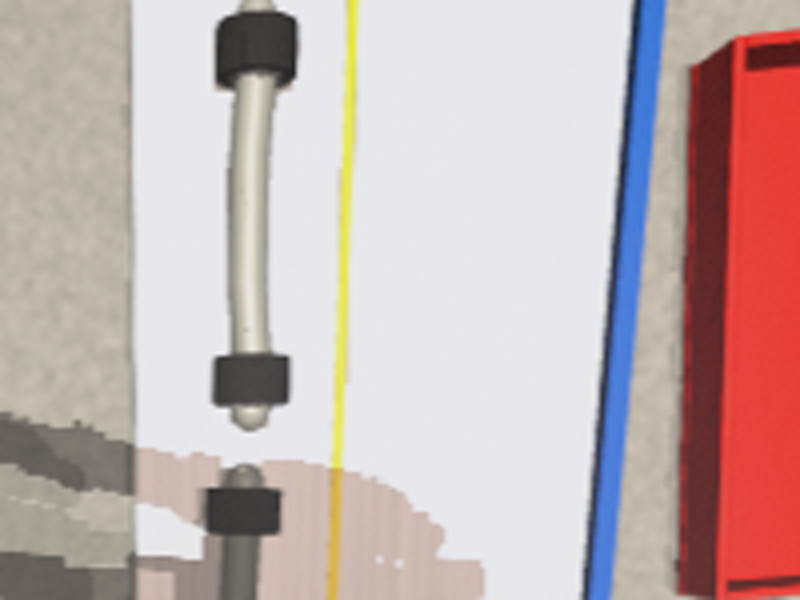

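View pics/w0z2.png

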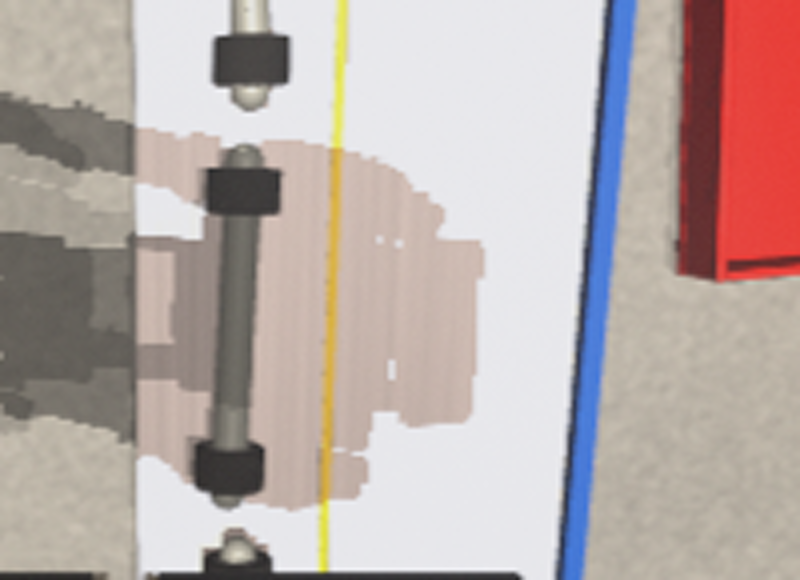

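Run:
```python
from h import *
P=dict(np.load("w0.npz"))
z=lambda u,v,o=0:[290+u/4,o+v/4]
for n,a,b in [("A",z(256,40),z(251,380)),("B",z(243,190,80),z(230,468,80))]:
    p,q=ray("",a,.046,P),ray("",b,.046,P); d=p-q
    print(n,((p+q)/2).round(4),np.linalg.norm(d).round(4),np.degrees(np.arctan2(-d[0],d[1])).round(2))
a,b=ray("",z(352,20),.026,P),ray("",z(324,560,80),.026,P);d=a-b;print("line",a.round(4),b.round(4),np.degrees(np.arctan2(-d[0],d[1])))
a,b=ray("",z(132,20),.026,P),ray("",z(138,560,80),.026,P);print("near",a.round(4),b.round(4))
a,b=ray("",z(634,20),.030,P),ray("",z(558,560,80),.030,P);print("strip top near",a.round(4),b.round(4))
go(.42,-.20,.30,88)
```

```text
A [0.4689 0.117  0.046 ] 0.1056 -1.48
B [ 0.4611 -0.0313  0.046 ] 0.103 -3.43
line [0.5052 0.181  0.026 ] [ 0.4972 -0.128   0.026 ] -1.4814941001390998
near [0.4303 0.1837 0.026 ] [ 0.4218 -0.1252  0.026 ]
strip top near [0.5997 0.1762 0.03  ] [ 0.5906 -0.1301  0.03  ]
row [-16.55   0.58   0.05] [ 0.05 -0.06 -0.01]
```

```bash
python3 -c "
from h import *
go(.452,-.184,.080,90.3)"
```

```text
row [-14.86   3.7   22.05] [ 0.05 -0.05 -2.31]
```

```bash
python3 -m creep '[[[-5,2,4,0,0,-2.3,-1],[-10,3.7,9,0,0,-2.3,-1],[-14.9,3.7,14,0,0,-2.3,-1],[-14.9,3.7,18,0,0,-2.3,-1],[-14.9,3.7,20,0,0,-2.3,-1],[-14.9,3.7,21,0,0,-2.3,-1],[-14.9,3.7,21,0,0,-2.3,-1],[-14.9,3.7,21,0,0,-2.3,-1]]]'
python3 - <<'E'
from h import *
st();p=robot.camera_params("wrist"); im=robot.read_camera("wrist"); cv2.imwrite("pics/w1.png",im[:,:,::-1])
im=robot.read_camera("scene"); cv2.imwrite("pics/s1.png",cv2.resize(im[130:280,210:430,::-1],None,fx=3.5,fy=3.5,interpolation=cv2.INTER_CUBIC))
go(.452,-.184,.072,90.3)
E
```

```text
time: 2.95
tool_pos: [0.4526, -0.1834, 0.0913]
tool_rot: [3.14, -0.001, 1.577]
contact_force: [0.1, 0.1, 0.1]
opening: 0.0006
t 2.95 tcp [ 0.4526 -0.1834  0.0913] rot [ 3.1402e+00 -9.0000e-04  1.5775e+00] F [0.07 0.06 0.1 ] op 0.0006
row [ 0.   -0.13  2.04] [0.22 0.04 0.08]
```

View pics/w1.png

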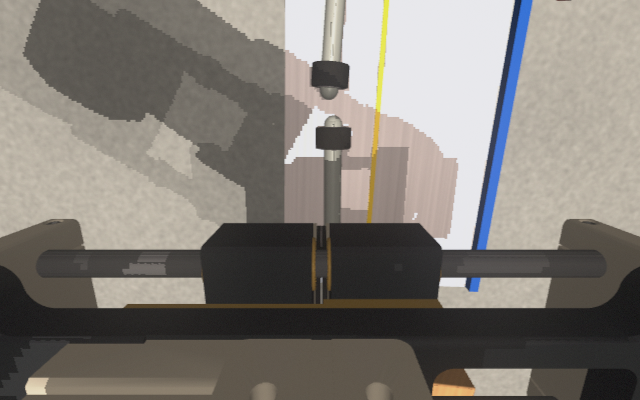

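View pics/s1.png

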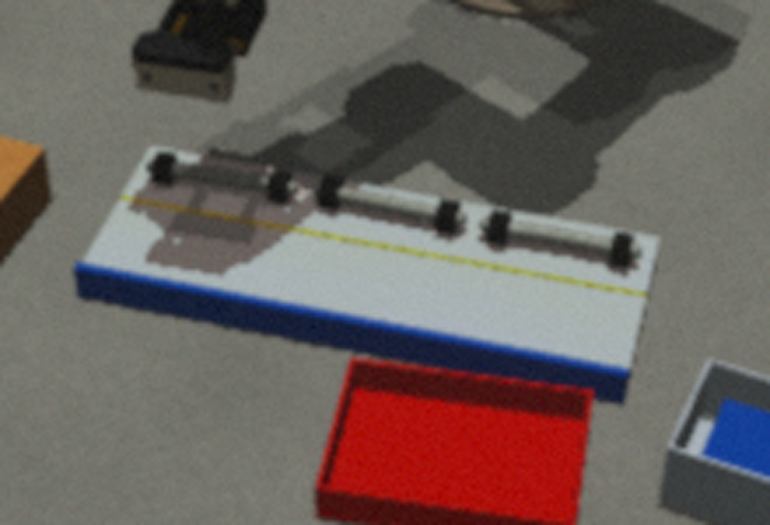

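Run:
```python
from h import *
s=st(); 
for dz in(-.014,0,.05,.1,.2): print(dz,proj("scene",s["tool_pos"]+[0,0,dz]).round(0))
im=robot.read_camera("scene"); cv2.imwrite("pics/s2.png",cv2.resize(im[0:230,190:440,::-1],None,fx=2.5,fy=2.5,interpolation=cv2.INTER_CUBIC))
```

```text
t 3.05 tcp [ 0.4532 -0.184   0.0924] rot [3.1378e+00 7.0000e-04 1.5775e+00] F [0.01 0.   0.03] op 0.0005
-0.014 [272. 168.]
0 [272. 165.]
0.05 [271. 151.]
0.1 [270. 137.]
0.2 [268. 106.]
```

View pics/s2.png

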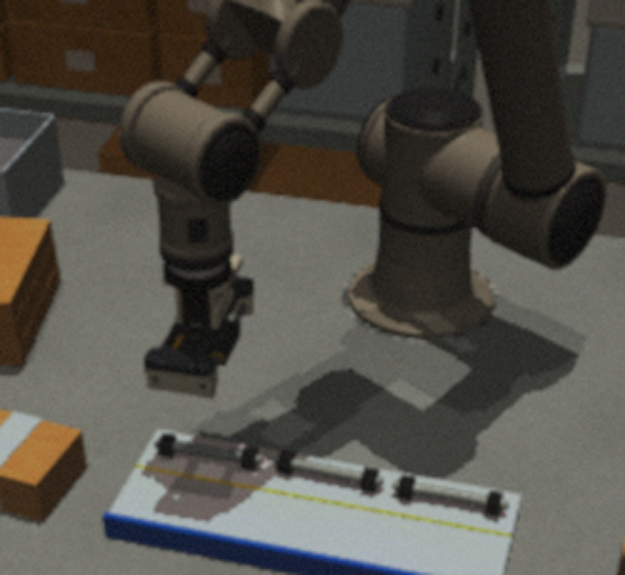

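Run:
```python
from h import *
s=robot.observe();t=s["tool_pos"]
for dx,dy,dz in [(.095,.037,.052),(.095,-.037,.052),(-.095,.037,.052),(0,0,-.014),(.019,.01,-.014),(0.019,0.01,0.05)]:
    print((dx,dy,dz),((proj("scene",t+[dx,dy,dz])-[190,0])*2.5).round(0))
im=robot.read_camera("scene"); cv2.imwrite("pics/s3.png",cv2.resize(im[120:200,230:330,::-1],None,fx=7,fy=7,interpolation=cv2.INTER_CUBIC))
im=robot.read_camera("top"); 
print([(proj("top",t+[dx,0,.06])).round(0) for dx in(-.095,0,.095)])
cv2.imwrite("pics/t3.png",cv2.resize(im[150:300,230:430,::-1],None,fx=4,fy=4,interpolation=cv2.INTER_CUBIC))
```

```text
(0.095, 0.037, 0.052) [209. 430.]
(0.095, -0.037, 0.052) [145. 420.]
(-0.095, 0.037, 0.052) [255. 335.]
(0, 0, -0.014) [205. 420.]
(0.019, 0.01, -0.014) [209. 431.]
(0.019, 0.01, 0.05) [206. 388.]
[array([387., 281.]), array([386., 243.]), array([386., 205.])]
```

View pics/s3.png

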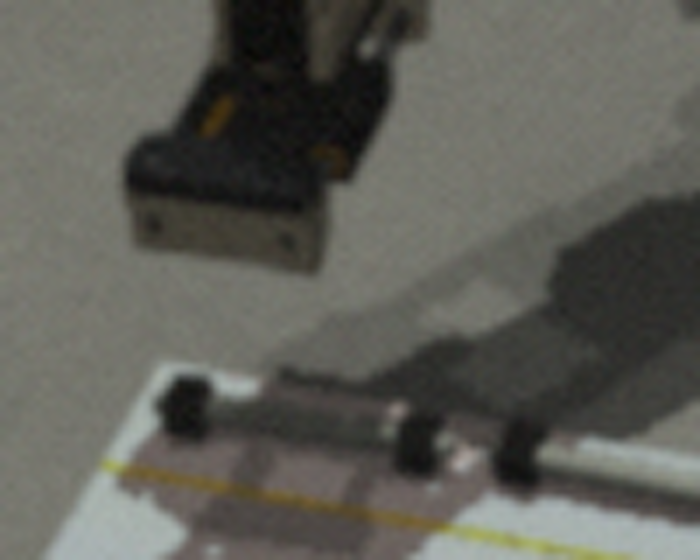

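View pics/t3.png

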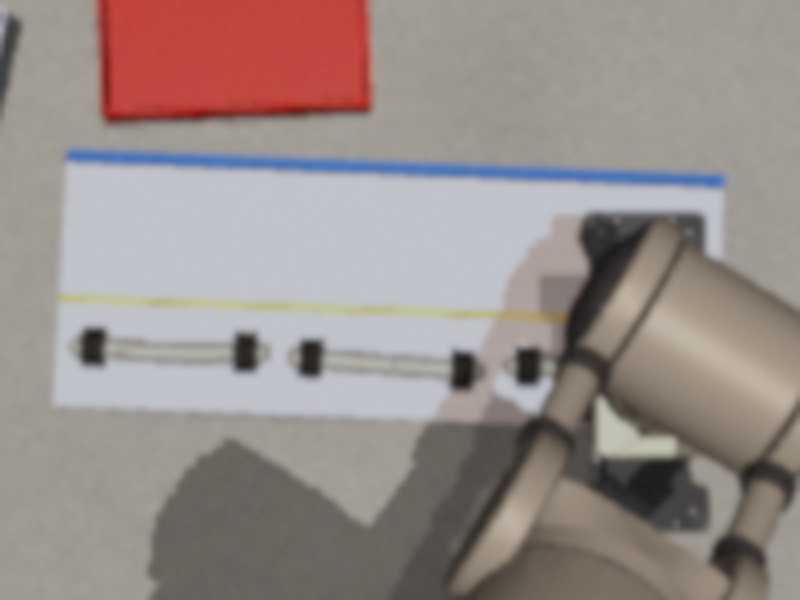

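```bash
python3 - <<'E'
from h import *
s=robot.observe();t=s["tool_pos"]
for dx,dy,dz in [(0,0,-.014),(.019,.0095,-.014),(-.019,.0095,-.014),(0,.0095,.05),(0,.0375,.052),(0.095,.0375,.052)]:
    print((dx,dy,dz),proj("wrist",t+[dx,dy,dz]).round(0))
E
python3 -c "
import cv2
im=cv2.imread('pics/w1.png');cv2.imwrite('pics/w1z.png',cv2.resize(im[200:320,180:460],None,fx=2.8,fy=2.8,interpolation=cv2.INTER_CUBIC))"
```

```text
(0, 0, -0.014) [322. 220.]
(0.019, 0.0095, -0.014) [350. 207.]
(-0.019, 0.0095, -0.014) [295. 207.]
(0, 0.0095, 0.05) [323. 244.]
(0, 0.0375, 0.052) [324. 189.]
(0.095, 0.0375, 0.052) [533. 190.]
```

View pics/w1z.png

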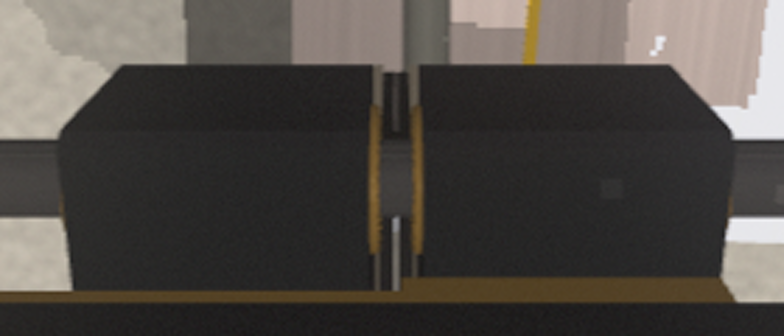

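```bash
python3 -m creep '[[[0,-0.1,1.0,0,0,0,-1],[0,-0.1,2,0,0,0,-1],[0,-0.1,2,0,0,0,-1]]]'; python3 -m creep '[[[0,0,0.1,0,0,0,-1],[0,0,0.1,0,0,0,-1]]]';python3 -c "
from h import *
st()"
```

```text
time: 3.5
tool_pos: [0.4508, -0.1837, 0.0705]
tool_rot: [3.141, -0.001, 1.577]
contact_force: [0.2, -0.1, 0.7]
opening: 0.0006
time: 3.7
tool_pos: [0.4506, -0.1836, 0.0691]
tool_rot: [3.142, -0.002, 1.577]
contact_force: [0.4, 0.5, 0.4]
opening: 0.0004
t 3.7 tcp [ 0.4506 -0.1836  0.0691] rot [ 3.1416e+00 -1.5000e-03  1.5765e+00] F [0.39 0.48 0.41] op 0.0004
```

```bash
for i in 1; do :; done; python3 -m creep '[[[0,0.2,0.15,0,0,0,-1],[0,0.2,0.15,0,0,0,-1]]]'; python3 -m creep '[[[0,0,0.15,0,0,0,-1],[0,0,0.15,0,0,0,-1]]]'; python3 -m creep '[[[0,0,0.1,0,0,0,-1],[0,0,0.1,0,0,0,-1]]]'
```

```text
time: 3.9
tool_pos: [0.4528, -0.1837, 0.0675]
tool_rot: [3.141, -0.001, 1.577]
contact_force: [-0.5, -0.3, 0.2]
opening: 0.0005
time: 4.1
tool_pos: [0.4528, -0.1837, 0.0659]
tool_rot: [3.142, -0.002, 1.577]
contact_force: [0.5, -0.9, 1.2]
opening: 0.0002
time: 4.3
tool_pos: [0.4527, -0.1836, 0.0648]
tool_rot: [-3.142, -0.002, 1.577]
contact_force: [-0.2, 0.9, -0.0]
opening: 0.0004
```

```bash
python3 -c "
from h import *
st()"
```

```text
t 4.3 tcp [ 0.4527 -0.1836  0.0648] rot [-3.1415e+00 -1.6000e-03  1.5766e+00] F [-0.15  0.95 -0.01] op 0.0004
```

```bash
python3 -m creep '[[[0,0,0.1,0,0,0,-1],[0,0,0.1,0,0,0,-1]]]'
```

```text
time: 4.5
tool_pos: [0.4526, -0.1836, 0.0637]
tool_rot: [-3.141, -0.002, 1.577]
contact_force: [-0.0, 0.1, -0.1]
opening: 0.0002
```

```bash
python3 -m creep '[[[0,0,0.1,0,0,0,-1],[0,0,0.1,0,0,0,-1]]]'
```

```text
time: 4.7
tool_pos: [0.4525, -0.1835, 0.0626]
tool_rot: [-3.141, -0.002, 1.577]
contact_force: [0.7, -0.6, -0.1]
opening: 0.0003
```

```bash
python3 -m creep '[[[0,0,0.1,0,0,0,-1],[0,0,0.1,0,0,0,-1]]]'
```

```text
time: 4.9
tool_pos: [0.4524, -0.1835, 0.0614]
tool_rot: [-3.141, -0.002, 1.577]
contact_force: [0.3, 0.2, 0.7]
opening: 0.0003
```

```bash
python3 -m creep '[[[0,0,0.08,0,0,0,-1],[0,0,0.08,0,0,0,-1]]]'
```

```text
time: 5.1
tool_pos: [0.4524, -0.1835, 0.0605]
tool_rot: [-3.141, -0.002, 1.577]
contact_force: [0.7, -0.7, -0.2]
opening: 0.0006
```

```bash
python3 -m creep '[[[0,0,0.08,0,0,0,-1],[0,0,0.08,0,0,0,-1]]]'
```

```text
time: 5.3
tool_pos: [0.4523, -0.1834, 0.0596]
tool_rot: [-3.141, -0.002, 1.577]
contact_force: [0.8, 0.2, 0.1]
opening: 0.0006
```

```bash
python3 -m creep '[[[0,0,0.06,0,0,0,-1],[0,0,0.06,0,0,0,-1]]]'
```

```text
time: 5.5
tool_pos: [0.4523, -0.1834, 0.059]
tool_rot: [-3.141, -0.002, 1.577]
contact_force: [0.0, 0.8, -0.7]
opening: 0.0002
```

```bash
python3 -m creep '[[[0,0,0.07,0,0,0,-1],[0,0,0.07,0,0,0,-1]]]'
```

```text
time: 5.7
tool_pos: [0.4522, -0.1833, 0.0582]
tool_rot: [-3.14, -0.002, 1.577]
contact_force: [0.3, 0.3, -0.1]
opening: 0.0009
```

```bash
python3 -m creep '[[[0,0,0.07,0,0,0,-1],[0,0,0.07,0,0,0,-1]]]'
```

```text
time: 5.9
tool_pos: [0.4522, -0.1833, 0.0574]
tool_rot: [-3.14, -0.002, 1.577]
contact_force: [1.0, 0.1, -0.3]
opening: 0.0004
```

```bash
python3 -m creep '[[[0,0,0.07,0,0,0,-1],[0,0,0.07,0,0,0,-1]]]'
```

```text
time: 6.1
tool_pos: [0.4521, -0.1832, 0.0566]
tool_rot: [-3.14, -0.002, 1.577]
contact_force: [-0.6, -1.1, -0.5]
opening: 0.0004
```

Run:
```python
from h import *
s=st();im=robot.read_camera("wrist"); t=s["tool_pos"]
cv2.imwrite("pics/w2.png",cv2.resize(im[100:330,180:460,::-1],None,fx=2.8,fy=2.5,interpolation=cv2.INTER_CUBIC))
im=robot.read_camera("scene"); cv2.imwrite("pics/s4.png",cv2.resize(im[120:220,230:340,::-1],None,fx=6,fy=6,interpolation=cv2.INTER_CUBIC))
for d in [(0,0,-.014),(.095,.0375,.052),(.095,-.0375,.052)]: print(((proj("scene",t+d)-[230,120])*6).round(0))
```

```text
t 6.1 tcp [ 0.4521 -0.1832  0.0566] rot [-3.1400e+00 -2.5000e-03  1.5766e+00] F [-0.57 -1.13 -0.51] op 0.0004
[259. 344.]
[268. 371.]
[116. 346.]
```

View pics/w2.png

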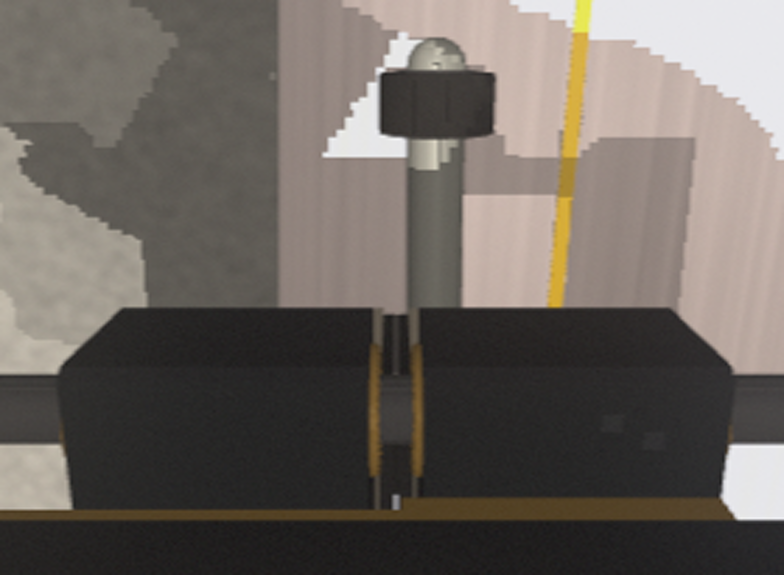

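View pics/s4.png

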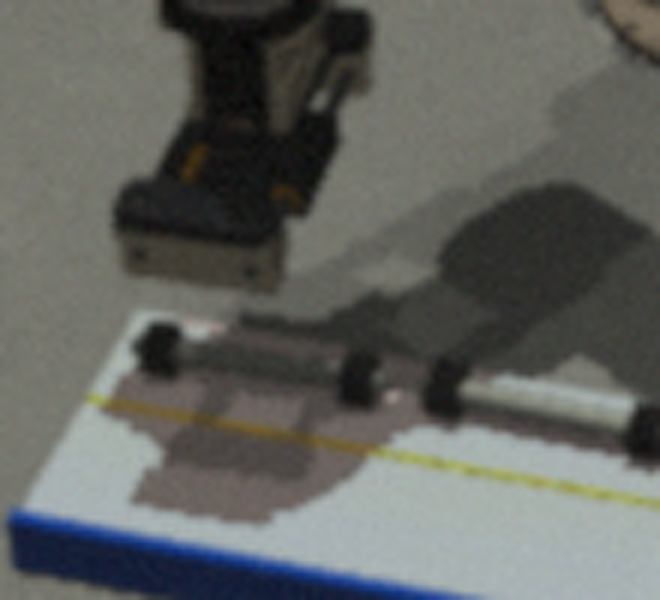

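Run:
```python
from h import *
for n,uv in [("br",(277,290)),("bl",(127,270)),("tr",(285,235)),("tl",(118,185))]:
    for z in (.1,.13,.16,.19): print(n,z,ray("scene",(230+uv[0]/6,120+uv[1]/6),z).round(3))
P=robot.camera_params("wrist"); print(-P["R"].T@P["t"])
# corner of blocks: rail etc. as seen
for uv in [(100,235),(560,235),(202,245),(442,245),(322,225)]:
    for d in(.08,.12,.16):
        K=P["camera_matrix"]; c=np.linalg.inv(K)@[uv[0],uv[1],1]*d; print(uv,d,(w("",c,P)-robot.observe()["tool_pos"]).round(3))
```

```text
br 0.1 [ 0.477 -0.163  0.1  ]
br 0.13 [ 0.513 -0.151  0.13 ]
br 0.16 [ 0.55  -0.138  0.16 ]
br 0.19 [ 0.586 -0.126  0.19 ]
bl 0.1 [ 0.48  -0.239  0.1  ]
bl 0.13 [ 0.516 -0.224  0.13 ]
bl 0.16 [ 0.552 -0.209  0.16 ]
bl 0.19 [ 0.589 -0.195  0.19 ]
tr 0.1 [ 0.434 -0.172  0.1  ]
tr 0.13 [ 0.471 -0.16   0.13 ]
tr 0.16 [ 0.509 -0.147  0.16 ]
tr 0.19 [ 0.547 -0.134  0.19 ]
tl 0.1 [ 0.414 -0.267  0.1  ]
tl 0.13 [ 0.452 -0.251  0.13 ]
tl 0.16 [ 0.491 -0.235  0.16 ]
tl 0.19 [ 0.529 -0.219  0.19 ]
[ 0.45103818 -0.11600228  0.23979537]
(100, 235) 0.08 [-0.06   0.037  0.108]
(100, 235) 0.12 [-0.09   0.022  0.071]
(100, 235) 0.16 [-0.12   0.007  0.033]
(560, 235) 0.08 [0.063 0.038 0.108]
(560, 235) 0.12 [0.095 0.023 0.071]
(560, 235) 0.16 [0.128 0.008 0.033]
(202, 245) 0.08 [-0.033  0.035  0.109]
(202, 245) 0.12 [-0.049  0.018  0.072]
(202, 245) 0.16 [-0.065  0.002  0.035]
(442, 245) 0.08 [0.032 0.035 0.109]
(442, 245) 0.12 [0.048 0.019 0.072]
(442, 245) 0.16 [0.064 0.003 0.035]
(322, 225) 0.08 [-0.001  0.04   0.108]
(322, 225) 0.12 [-0.001  0.026  0.07 ]
(322, 225) 0.16 [-0.     0.013  0.032]
```

Run:
```python
import cv2
a=cv2.imread("pics/scene0.png")[0:170,440:620]; cv2.imwrite("pics/a.png",cv2.resize(a,None,fx=4,fy=3.5,interpolation=cv2.INTER_CUBIC))
```

```text
(no output)
```

View pics/a.png

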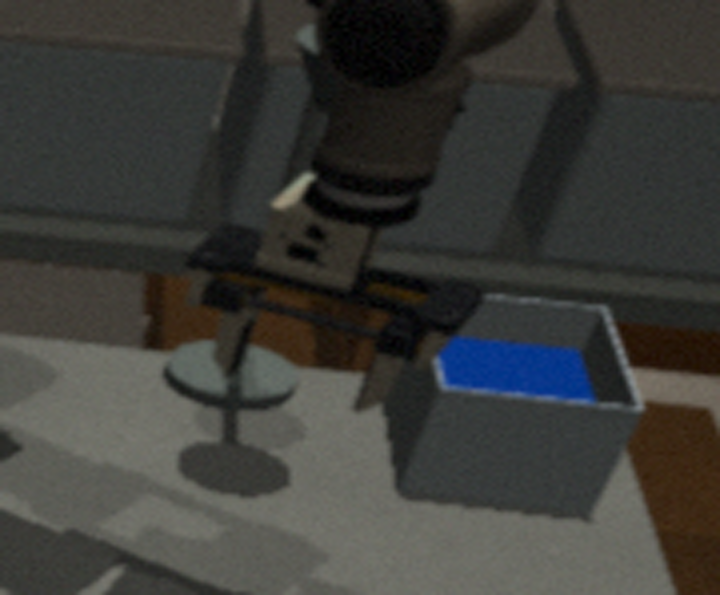

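```bash
python3 -m creep '[[[0,0,-0.6,0,0,0,-1],[0,0,-0.6,0,0,0,-1],[0,0.5,-0.6,0,0,0,-1],[0,0.5,-0.5,0,0,0,-1],[0,0.5,-0.5,0,0,0,-1]]]'
```

```text
time: 6.7
tool_pos: [0.4572, -0.1832, 0.0614]
tool_rot: [-3.14, -0.003, 1.577]
contact_force: [-0.8, 0.6, 0.8]
opening: 0.0003
```

```bash
python3 -m creep '[[[0,0,0.08,0,0,0,-1],[0,0,0.08,0,0,0,-1]]]'
```

```text
time: 6.9
tool_pos: [0.457, -0.1831, 0.0604]
tool_rot: [-3.139, -0.003, 1.577]
contact_force: [-0.8, -0.0, 0.4]
opening: 0.0009
```

```bash
python3 -m creep '[[[0,0,0.08,0,0,0,-1],[0,0,0.08,0,0,0,-1]]]'
```

```text
time: 7.1
tool_pos: [0.4569, -0.183, 0.0594]
tool_rot: [-3.139, -0.003, 1.577]
contact_force: [-0.4, 0.2, -0.4]
opening: 0.0005
```

```bash
python3 -m creep '[[[0,0,0.08,0,0,0,-1],[0,0,0.08,0,0,0,-1]]]'
```

```text
time: 7.3
tool_pos: [0.4568, -0.183, 0.0585]
tool_rot: [-3.139, -0.003, 1.577]
contact_force: [-0.2, 0.9, 0.4]
opening: 0.0005
```

```bash
python3 -m creep '[[[0,0,0.08,0,0,0,-1],[0,0,0.08,0,0,0,-1]]]'
```

```text
time: 7.5
tool_pos: [0.4567, -0.183, 0.0576]
tool_rot: [-3.139, -0.003, 1.577]
contact_force: [-0.1, -0.3, -0.4]
opening: 0.0005
```

```bash
python3 -m creep '[[[0,0,0.08,0,0,0,-1],[0,0,0.08,0,0,0,-1]]]'
```

```text
time: 7.7
tool_pos: [0.4566, -0.1829, 0.0567]
tool_rot: [-3.139, -0.003, 1.577]
contact_force: [0.3, 0.1, 1.4]
opening: 0.0005
```

```bash
python3 -m creep '[[[0,0,0.06,0,0,0,-1],[0,0,0.06,0,0,0,-1]]]'
```

```text
time: 7.9
tool_pos: [0.4566, -0.1829, 0.056]
tool_rot: [-3.139, -0.003, 1.577]
contact_force: [0.3, 0.1, 0.1]
opening: 0.0007
```

```bash
python3 -m creep '[[[0,0,0.05,0,0,0,-1],[0,0,0.05,0,0,0,-1]]]'
```

```text
time: 8.1
tool_pos: [0.4565, -0.1828, 0.0555]
tool_rot: [-3.138, -0.003, 1.577]
contact_force: [-1.1, 1.0, -0.4]
opening: 0.0004
```

```bash
python3 -m creep '[[[0,0,0.05,0,0,0,-1],[0,0,0.05,0,0,0,-1]]]'
```

```text
time: 8.3
tool_pos: [0.4565, -0.1828, 0.0549]
tool_rot: [-3.138, -0.004, 1.577]
contact_force: [0.1, 0.1, -0.5]
opening: 0.0003
```

Run:
```python
from h import *
s=st();t=s["tool_pos"]
im=robot.read_camera("scene"); cv2.imwrite("pics/s5.png",cv2.resize(cv2.convertScaleAbs(im[150:200,240:310,::-1],alpha=2),None,fx=11,fy=11,interpolation=cv2.INTER_CUBIC))
for d in [(0,0,-.014),(0,0.0095,-.014),(0,-.0095,-.014),(0,0,.03)]: print(((proj("scene",t+d)-[240,150])*11).round(0))
```

```text
t 8.3 tcp [ 0.4565 -0.1828  0.0549] rot [-3.1383 -0.0035  1.5766] F [ 0.12  0.08 -0.47] op 0.0003
[361. 315.]
[394. 320.]
[328. 310.]
[353. 189.]
```

View pics/s5.png

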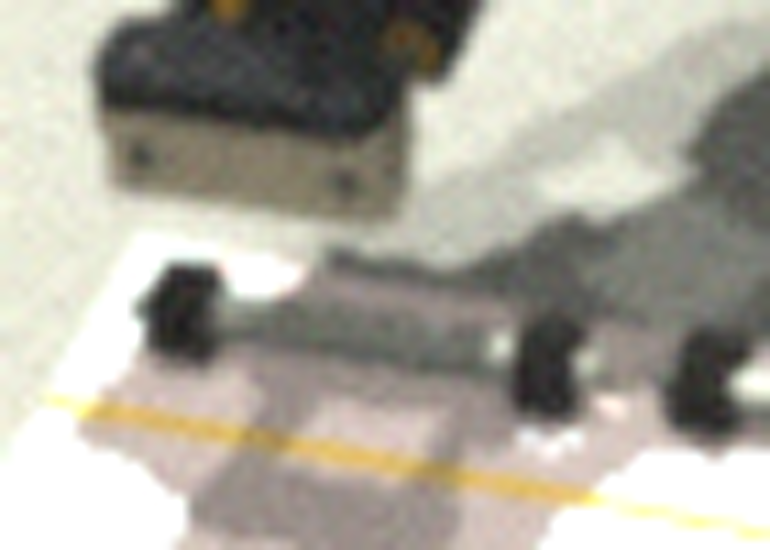

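```bash
python3 -m creep '[[[0,0,-0.5,0,0,0,-1],[0,0,-0.5,0,0,0,-1],[0,0.45,-0.5,0.2,0,0,-1],[0,0.45,-0.3,0.2,0,0,-1],[0,0.45,-0.3,0.2,0,0,-1]]]'
```

```text
time: 8.85
tool_pos: [0.461, -0.1827, 0.0576]
tool_rot: [-3.134, -0.004, 1.577]
contact_force: [-0.9, 0.6, -0.3]
opening: 0.0007
```

```bash
python3 -m creep '[[[0,0,0.08,0,0,0,-1],[0,0,0.08,0,0,0,-1]]]'
```

```text
time: 9.05
tool_pos: [0.4608, -0.1826, 0.0565]
tool_rot: [-3.134, -0.004, 1.577]
contact_force: [-0.0, 0.2, 0.2]
opening: 0.0003
```

```bash
python3 -m creep '[[[0,0,0.08,0,0,0,-1],[0,0,0.08,0,0,0,-1]]]'
```

```text
time: 9.25
tool_pos: [0.4607, -0.1825, 0.0556]
tool_rot: [-3.134, -0.004, 1.577]
contact_force: [-0.5, 0.1, -0.1]
opening: 0.0005
```

```bash
python3 -m creep '[[[0,0,0.08,0,0,0,-1],[0,0,0.08,0,0,0,-1]]]'
```

```text
time: 9.45
tool_pos: [0.4606, -0.1825, 0.0547]
tool_rot: [-3.133, -0.004, 1.577]
contact_force: [0.8, -0.4, -0.3]
opening: 0.0007
```

```bash
python3 -m creep '[[[0,0,0.08,-0.4,0,0,-1]]]'|grep -E "pos|force"
```

```text
tool_pos: [0.4608, -0.1825, 0.0539]
contact_force: [-0.2, -1.5, -0.6]
```

```bash
python3 -m creep '[[[0,0,0.1,0,0,0,-1]]]'|grep -E "pos|force"
```

```text
tool_pos: [0.4607, -0.1825, 0.0529]
contact_force: [0.3, 0.1, -0.1]
```

```bash
python3 -m creep '[[[0,0,0.1,0,0,0,-1]]]'|grep -E "pos|force"
```

```text
tool_pos: [0.4606, -0.1825, 0.0518]
contact_force: [0.0, 0.2, 0.3]
```

```bash
python3 -m creep '[[[0,0,0.1,0,0,0,-1]]]'|grep -E "pos|force"
```

```text
tool_pos: [0.4606, -0.1825, 0.0507]
contact_force: [-0.2, 0.2, 0.1]
```

```bash
python3 -m creep '[[[0,0,0.1,0,0,0,-1]]]'|grep -E "pos|force"
```

```text
tool_pos: [0.4606, -0.1825, 0.0496]
contact_force: [-0.8, 0.1, 1.0]
```

```bash
python3 -m creep '[[[0,0,0.1,0,0,0,-1]]]'|grep -E "pos|force"
```

```text
tool_pos: [0.4606, -0.1825, 0.0485]
contact_force: [-0.3, -0.3, -0.4]
```

```bash
python3 -m creep '[[[0,0,0.1,0,0,0,-1]]]'|grep -E "pos|force"
```

```text
tool_pos: [0.4606, -0.1825, 0.0474]
contact_force: [0.7, -0.3, -0.4]
```

Run:
```python
from h import *
s=st();im=robot.read_camera("wrist"); P=robot.camera_params("wrist")
cv2.imwrite("pics/w3.png",cv2.resize(im[100:330,180:460,::-1],None,fx=2.8,fy=2.5,interpolation=cv2.INTER_CUBIC))
print(-P["R"].T@P["t"])
im=robot.read_camera("scene"); cv2.imwrite("pics/s6.png",cv2.resize(cv2.convertScaleAbs(im[130:210,230:330,::-1],alpha=2),None,fx=7,fy=7,interpolation=cv2.INTER_CUBIC))
```

```text
t 10.15 tcp [ 0.4606 -0.1825  0.0474] rot [-3.1412 -0.0042  1.5768] F [ 0.75 -0.33 -0.4 ] op 0.0
[ 0.45921224 -0.115497    0.2305228 ]
```

View pics/w3.png

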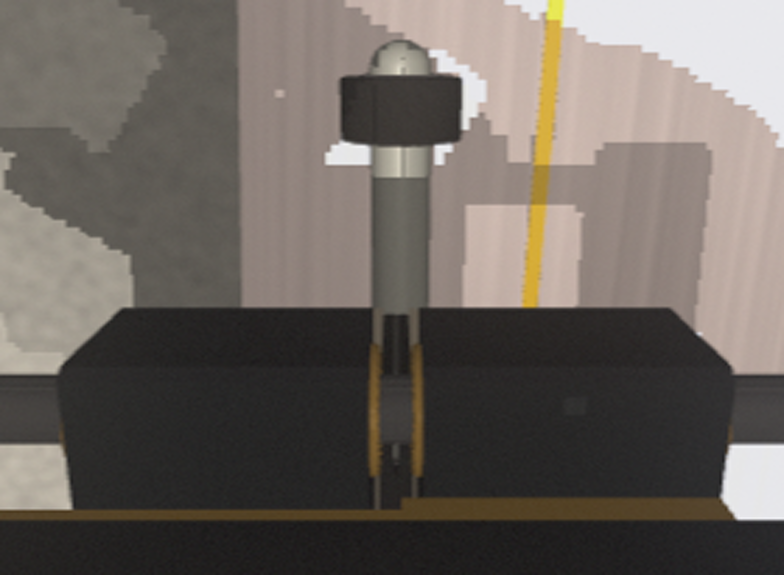

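View pics/s6.png

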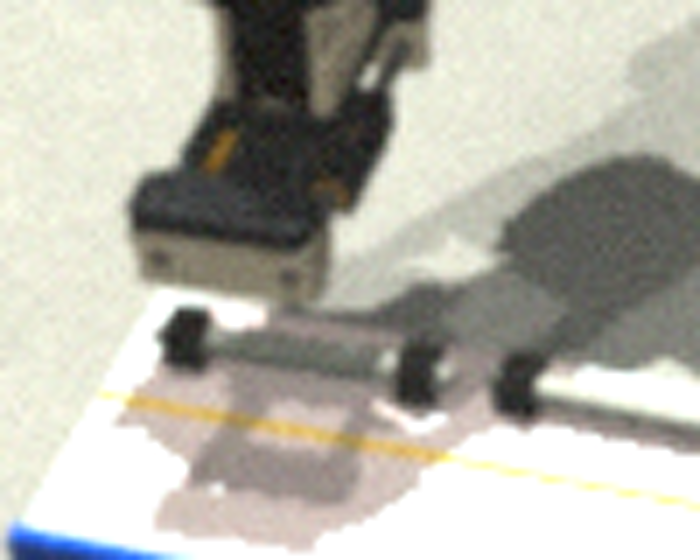

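```bash
python3 -c "
from h import *
s=robot.observe();print(s['joint_efforts'].round(1),s['torque'].round(2),s['qpos'].round(3))"; python3 -m creep '[[[0,0,0.1,0,0,0,-1]]]'|grep -E "pos|force"; python3 -c "
from h import *
s=robot.observe();print(s['joint_efforts'].round(1))"
```

```text
[ -0.  -43.5 -18.    0.1   0.1   0. ] [-0.08  0.05 -0.02] [-0.534  0.477  1.803  0.005  0.864 -0.543]
tool_pos: [0.4606, -0.1825, 0.0464]
contact_force: [0.7, -0.5, 0.3]
[  0.  -43.6 -17.9   0.1   0.2   0. ]
```

```bash
python3 -m creep '[[[0,0,0.15,0,0,0,-1]]]'|grep -E "pos|force"
```

```text
tool_pos: [0.4606, -0.1825, 0.0449]
contact_force: [-0.9, -0.5, -0.1]
```

```bash
python3 -m creep '[[[0,0,0.15,0,0,0,-1]]]'|grep -E "pos|force"
```

```text
tool_pos: [0.4607, -0.1825, 0.0433]
contact_force: [-0.1, 0.5, 1.0]
```

```bash
python3 -m creep '[[[0,0,0.15,0,0,0,-1]]]'|grep -E "pos|force"
```

```text
tool_pos: [0.4607, -0.1825, 0.0416]
contact_force: [-0.8, 1.0, 0.3]
```

```bash
python3 -m creep '[[[0,0,0.15,0,0,0,-1]]]'|grep -E "pos|force"
```

```text
tool_pos: [0.4606, -0.1825, 0.04]
contact_force: [-0.1, 0.0, 1.1]
```

```bash
python3 -m creep '[[[0,0,0.1,0,0,0,-1]]]'|grep -E "pos|force"
python3 - <<'E'
from h import *
im=robot.read_camera("wrist"); cv2.imwrite("pics/w4.png",cv2.resize(im[130:330,180:460,::-1],None,fx=2.8,fy=2.8,interpolation=cv2.INTER_CUBIC))
E
```

```text
tool_pos: [0.4606, -0.1825, 0.0388]
contact_force: [-0.4, -1.3, 1.0]
```

View pics/w4.png

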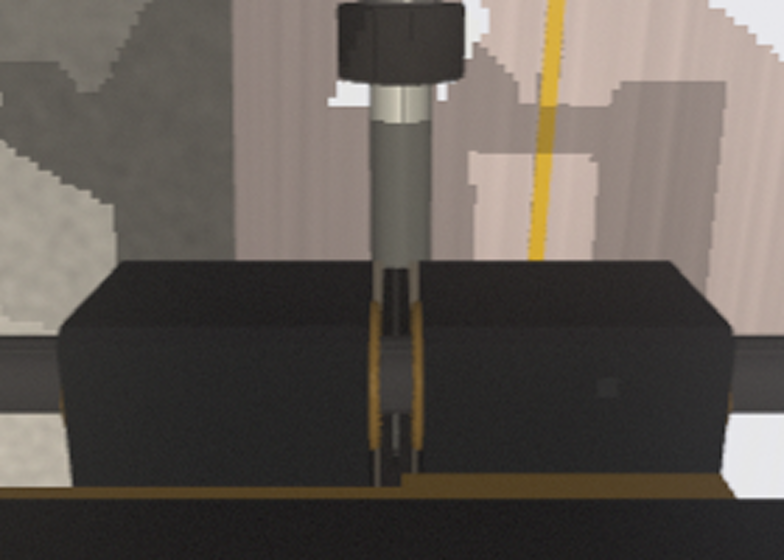

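Run:
```python
from h import *
im=robot.read_camera("scene"); cv2.imwrite("pics/s7.png",cv2.resize(cv2.convertScaleAbs(im[130:210,230:330,::-1],alpha=2),None,fx=7,fy=7,interpolation=cv2.INTER_CUBIC))
for v in (172,175,178,181):
  for z in (.04,.06,.08): print(v,z,ray("scene",(268,v),z).round(3))
```

```text
172 0.04 [ 0.428 -0.207  0.04 ]
172 0.06 [ 0.452 -0.199  0.06 ]
172 0.08 [ 0.476 -0.19   0.08 ]
175 0.04 [ 0.442 -0.203  0.04 ]
175 0.06 [ 0.466 -0.194  0.06 ]
175 0.08 [ 0.489 -0.186  0.08 ]
178 0.04 [ 0.456 -0.198  0.04 ]
178 0.06 [ 0.479 -0.19   0.06 ]
178 0.08 [ 0.502 -0.181  0.08 ]
181 0.04 [ 0.47  -0.194  0.04 ]
181 0.06 [ 0.493 -0.186  0.06 ]
181 0.08 [ 0.516 -0.177  0.08 ]
```

View pics/s7.png

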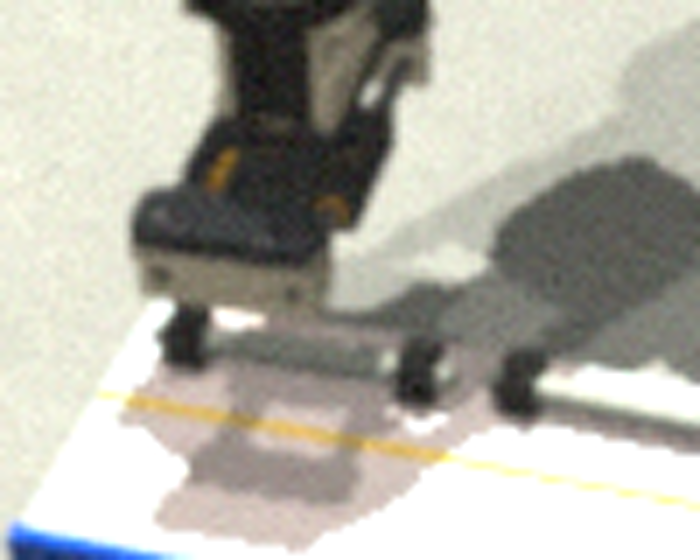

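```bash
python3 -m creep '[[[0,0,0.1,0,0,0,-1]]]'|grep -E "pos|force"
```

```text
tool_pos: [0.4606, -0.1825, 0.0378]
contact_force: [-0.1, 0.5, 0.4]
```

```bash
python3 -m creep '[[[0,0,0.1,0,0,0,-1]]]'|grep -E "pos|force"
```

```text
tool_pos: [0.4607, -0.1825, 0.0368]
contact_force: [0.4, -0.4, -0.1]
```

```bash
python3 -m creep '[[[0,0,0.1,0,0,0,-1]]]'|grep -E "pos|force"
```

```text
tool_pos: [0.4607, -0.1825, 0.0357]
contact_force: [0.9, -0.7, -0.2]
```

```bash
python3 -m creep '[[[0,0,0.1,0,0,0,-1]]]'|grep -E "pos|force"
```

```text
tool_pos: [0.4607, -0.1825, 0.0347]
contact_force: [0.0, -0.4, -0.2]
```

```bash
python3 -m creep '[[[0,0,0.1,0,0,0,-1]]]'|grep -E "pos|force"
```

```text
tool_pos: [0.4607, -0.1825, 0.0335]
contact_force: [0.3, -0.3, -0.7]
```

```bash
python3 -m creep '[[[0,0,0.1,0,0,0,-1]]]'|grep -E "pos|force"
```

```text
tool_pos: [0.4607, -0.1825, 0.0325]
contact_force: [0.3, -0.2, 1.0]
```

```bash
python3 -m creep '[[[0,0,0.1,0,0,0,-1]]]'|grep -E "pos|force"
```

```text
tool_pos: [0.4607, -0.1825, 0.0314]
contact_force: [-0.8, -0.1, 0.5]
```

```bash
python3 -m creep '[[[0,0,0.1,0,0,0,-1]]]'|grep -E "pos|force"
```

```text
tool_pos: [0.4607, -0.1825, 0.0303]
contact_force: [0.8, -0.8, 0.6]
```

```bash
python3 -m creep '[[[0,0,0.1,0,0,0,-1]]]'|grep -E "pos|force"
```

```text
tool_pos: [0.4607, -0.1825, 0.0292]
contact_force: [0.4, 0.7, -1.3]
```

```bash
python3 -m creep '[[[0,0,0.1,0,0,0,-1]]]'|grep -E "time|pos|force"
python3 - <<'E'
from h import *
im=robot.read_camera("wrist"); cv2.imwrite("pics/w5.png",cv2.resize(im[130:330,180:460,::-1],None,fx=2.8,fy=2.8,interpolation=cv2.INTER_CUBIC))
im=robot.read_camera("scene"); cv2.imwrite("pics/s8.png",cv2.resize(cv2.convertScaleAbs(im[130:210,230:330,::-1],alpha=2),None,fx=7,fy=7,interpolation=cv2.INTER_CUBIC))
E
```

```text
time: 11.95
tool_pos: [0.4607, -0.1825, 0.0281]
contact_force: [-0.0, 0.2, 0.3]
```

View pics/w5.png

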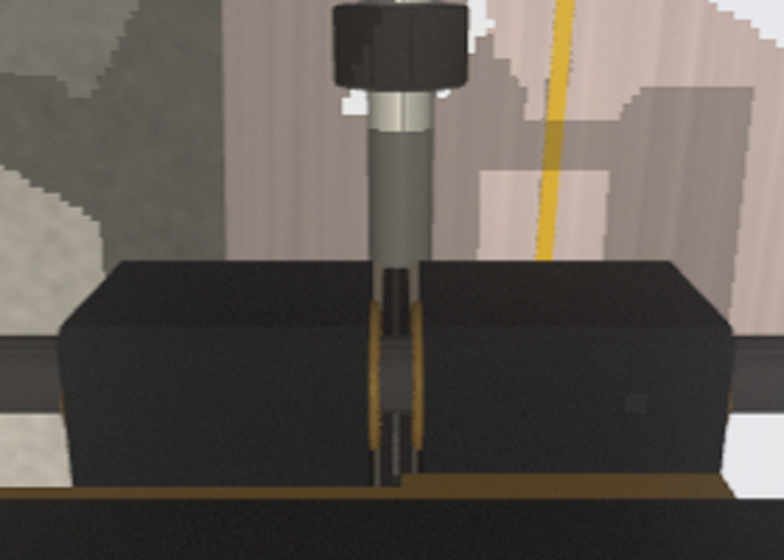

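View pics/s8.png

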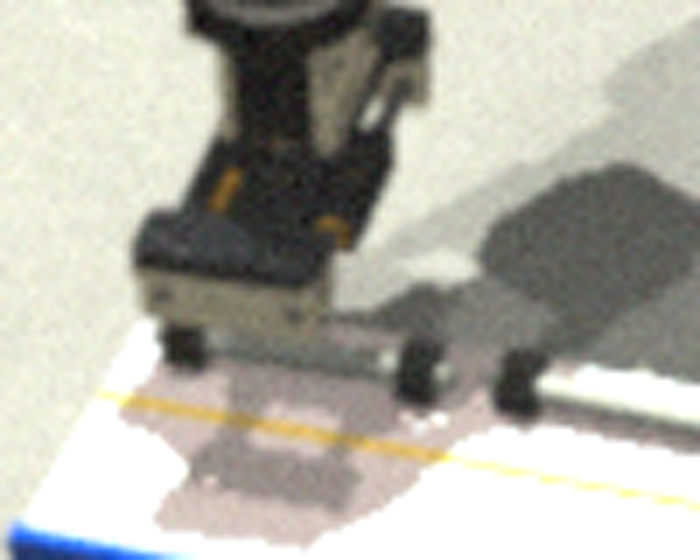

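```bash
python3 -m creep '[[[0,0,0.1,0,0,0,-1]]]'|grep -E "pos|force"
```

```text
tool_pos: [0.4607, -0.1824, 0.0271]
contact_force: [-0.4, 0.1, 0.9]
```

```bash
python3 -m creep '[[[0,0,0.1,0,0,0,-1]]]'|grep -E "pos|force"
```

```text
tool_pos: [0.4607, -0.1825, 0.026]
contact_force: [-0.2, 0.0, 0.3]
```

```bash
python3 -m creep '[[[0,0,0.1,0,0,0,-1],[0,0,0.2,0,0,0,-1]]]'|grep -E "pos|force"
```

```text
tool_pos: [0.4607, -0.1825, 0.0239]
contact_force: [-1.0, 0.2, 0.4]
```

```bash
python3 -m creep '[[[0,0,0.1,0,0,0,-1]]]'|grep -E "pos|force"
```

```text
tool_pos: [0.4607, -0.1824, 0.0228]
contact_force: [-0.4, 0.8, 0.4]
```

```bash
python3 -m creep '[[[0,0,0.1,0,0,0,-1]]]'|grep -E "pos|force"
```

```text
tool_pos: [0.4607, -0.1825, 0.0218]
contact_force: [0.2, -0.2, -0.4]
```

```bash
python3 -m creep '[[[0,0,0.1,0,0,0,-1]]]'|grep -E "pos|force"
```

```text
tool_pos: [0.4607, -0.1824, 0.0207]
contact_force: [-0.6, -0.1, 3.3]
```

```bash
python3 -m creep '[[[0,0,0.1,0,0,0,-1]]]'|grep -E "pos|force"
```

```text
tool_pos: [0.461, -0.1825, 0.0199]
contact_force: [-0.6, 1.3, 6.9]
```

```bash
python3 -m creep '[[[0,0.3,-0.03,0,0,0,-1],[0,0.6,-0.03,0,0,0,-1],[0,0.9,-0.03,0,0,0,-1]]]'|grep -E "time|pos|force"
```

```text
time: 13.15
tool_pos: [0.4704, -0.1825, 0.0204]
contact_force: [0.1, 1.4, 2.6]
```

```bash
python3 -m creep '[[[0,0.4,0.03,0,0,0,-1],[0,0.8,0.03,0,0,0,-1],[0,1.2,0.03,0,0,0,-1]]]'|grep -E "time|pos|force"
```

```text
time: 13.45
tool_pos: [0.4828, -0.1824, 0.02]
contact_force: [-0.2, 0.6, 2.0]
```

Run:
```python
from h import *
st()
im=robot.read_camera("wrist"); cv2.imwrite("pics/w6.png",cv2.resize(im[130:330,180:460,::-1],None,fx=2.8,fy=2.8,interpolation=cv2.INTER_CUBIC))
```

```text
t 13.45 tcp [ 0.4828 -0.1824  0.02  ] rot [ 3.1406 -0.0037  1.5768] F [-0.17  0.6   1.97] op 0.0003
```

View pics/w6.png

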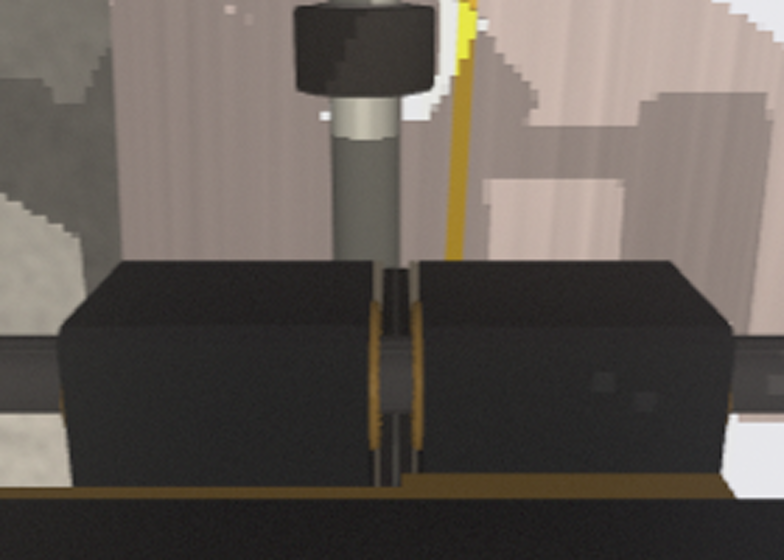

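```bash
python3 -m creep '[[[0,0.4,0.04,0,0,0,-1],[0,0.8,0.04,0,0,0,-1],[0,1.2,0.04,0,0,0,-1]]]'|grep -E "time|pos|force"
```

```text
time: 13.8
tool_pos: [0.4955, -0.1824, 0.0194]
contact_force: [0.3, 0.5, 0.2]
```

```bash
python3 -m creep '[[[0,0,-0.8,0,0,0,-1],[0,0,-0.8,0,0,0,-1]]]'|grep -E "time|pos|force"
python3 - <<'E'
from h import *
st();P=robot.camera_params("wrist");np.savez("w7.npz",**P)
im=robot.read_camera("wrist"); cv2.imwrite("pics/w7.png",cv2.resize(im[0:330,180:460,::-1],None,fx=2.5,fy=2,interpolation=cv2.INTER_CUBIC))
E
```

```text
time: 14.0
tool_pos: [0.4961, -0.1827, 0.0283]
contact_force: [1.0, 1.4, 0.6]
t 14.0 tcp [ 0.4961 -0.1827  0.0283] rot [ 3.1394e+00 -3.0000e-03  1.5770e+00] F [1.02 1.36 0.61] op 0.0007
```

View pics/w7.png

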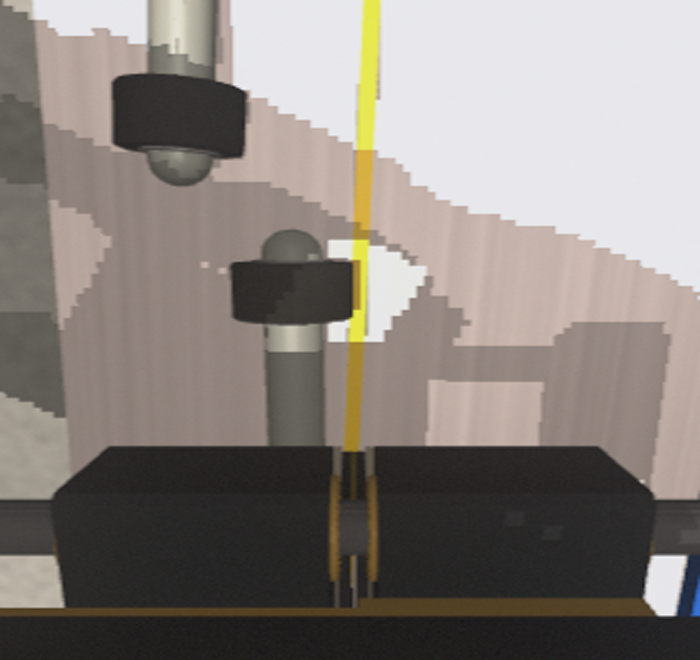

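Run:
```python
from h import *
P=dict(np.load("w7.npz"))
for uv,z in [((293,292),.047),((297,410),.044),((362,250),.026),((352,430),.026)]: print(ray("",(180+uv[0]/2.5,uv[1]/2),z,P).round(4))
```

```text
[ 0.4818 -0.1291  0.047 ]
[ 0.482  -0.1635  0.044 ]
[ 0.4971 -0.1181  0.026 ]
[ 0.495  -0.1754  0.026 ]
```

```bash
python3 -m creep '[[[0,-2.3,0,0,0,0,-1],[0,-2.3,0.3,0,0,0,-1],[0,-2.3,0.6,0,0,0,-1],[0,-2.3,0.6,0,0,0,-1]]]'|grep -E "time|pos|force"
```

```text
time: 14.45
tool_pos: [0.4732, -0.1828, 0.0216]
contact_force: [0.1, -0.0, -0.2]
```

```bash
python3 -m creep '[[[0,0,0.12,0,0,0,-1],[0,0,0.12,0,0,0,-1]]]'|grep -E "time|pos|force"
```

```text
time: 14.65
tool_pos: [0.4736, -0.1828, 0.0202]
contact_force: [0.5, 0.4, -0.5]
```

```bash
python3 -m creep '[[[0,0,0.06,0,0,0,-1],[0,0,0.06,0,0,0,-1]]]'|grep -E "time|pos|force"
```

```text
time: 14.85
tool_pos: [0.4737, -0.1828, 0.0195]
contact_force: [-0.1, 0.5, 0.1]
```

```bash
python3 -m creep '[[[0,0,0.06,0,0,0,-1],[0,0,0.06,0,0,0,-1]]]'|grep -E "time|pos|force"
```

```text
time: 15.05
tool_pos: [0.4738, -0.1828, 0.0189]
contact_force: [0.1, -0.3, 0.6]
```

```bash
python3 -m creep '[[[0,0,-0.25,0,0,0,-1],[0,0.4,-0.25,0,0,0,-1],[0,0.4,-0.12,0,0,0,-1],[0,0.4,-0.12,0,0,0,-1]]]'|grep -E "time|pos|force"
```

```text
time: 15.45
tool_pos: [0.4783, -0.1831, 0.0204]
contact_force: [0.0, 0.1, 3.0]
```

```bash
python3 -m creep '[[[0,0,0.06,0,0,0,-1],[0,0,0.06,0,0,0,-1]]]'|grep -E "time|pos|force"
```

```text
time: 15.65
tool_pos: [0.4786, -0.1832, 0.0201]
contact_force: [0.1, -0.6, 5.0]
```

```bash
python3 -m creep '[[[0,0.4,0.0,0,0,0,-1],[0,0.8,0.0,0,0,0,-1],[0,1.2,0.0,0,0,0,-1],[0,1.6,0,0,0,0,-1]]]'|grep -E "time|pos|force"
```

```text
time: 16.05
tool_pos: [0.495, -0.1831, 0.0202]
contact_force: [-0.7, 0.4, 4.7]
```

```bash
python3 -m creep '[[[0,0.4,0.03,0,0,0,-1],[0,0.8,0.03,0,0,0,-1],[0,1.2,0.03,0,0,0,-1]]]'|grep -E "time|pos|force"
```

```text
time: 16.35
tool_pos: [0.5075, -0.1829, 0.0199]
contact_force: [0.1, -0.1, 2.7]
```

```bash
python3 -m creep '[[[0,0,-0.3,0,0,0,-1],[0,-0.95,-0.3,0,0,0,-1],[0,-0.95,-0.15,0,0,0,-1],[0,-0.95,-0.05,0,0,0,-1],[0,-0.95,-0.03,0,0,0,-1]]]'|grep -E "time|pos|force"
```

```text
time: 16.85
tool_pos: [0.4977, -0.1828, 0.0201]
contact_force: [0.2, 1.6, 3.5]
```

```bash
python3 -m creep '[[[0,0,0.02,0,0,0,-1],[0,0.4,0.02,0,0,0,-1],[0,0.8,0.02,0,0,0,-1]]]'|grep -E "time|pos|force"
```

```text
time: 17.15
tool_pos: [0.5063, -0.1827, 0.0203]
contact_force: [-0.6, 1.8, 3.7]
```

```bash
python3 -m creep '[[[0,0.4,0.01,0,0,0,-1],[0,0.8,0.01,0,0,0,-1],[0,1.2,0.01,0,0,0,-1],[0,1.6,0.02,0,0,0,-1],[0,2.0,0.03,0,0,0,-1]]]'|grep -E "time|pos|force"
```

```text
time: 17.65
tool_pos: [0.5268, -0.1827, 0.0201]
contact_force: [-0.7, 0.0, 3.5]
```

```bash
python3 -m creep '[[[0,0,-1.5,0,0,0,-1],[0,0,-3,0,0,0,-1]]]'|grep -E "time|pos|force"
python3 - <<'E'
from h import *
st();P=robot.camera_params("wrist");np.savez("w8.npz",**P)
im=robot.read_camera("wrist"); cv2.imwrite("pics/w8.png",im[:,:,::-1])
im=robot.read_camera("top"); cv2.imwrite("pics/t8.png",cv2.resize(im[120:270,230:420,::-1],None,fx=4,fy=4,interpolation=cv2.INTER_CUBIC))
go(.461,-.0335,.060,86.4)
E
```

```text
time: 17.85
tool_pos: [0.5263, -0.1827, 0.0495]
contact_force: [0.1, -0.5, -0.5]
t 17.85 tcp [ 0.5263 -0.1827  0.0495] rot [ 3.1389e+00 -2.9000e-03  1.5771e+00] F [ 0.05 -0.51 -0.48] op 0.0006
row [15.04 -6.58 -0.91] [ 0.41 -0.05  3.96]
```

View pics/w8.png

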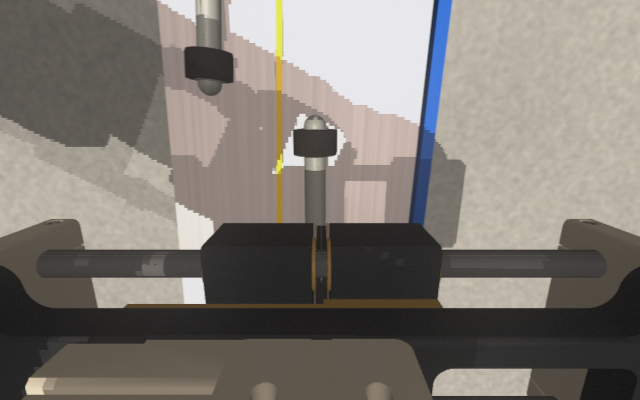

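View pics/t8.png

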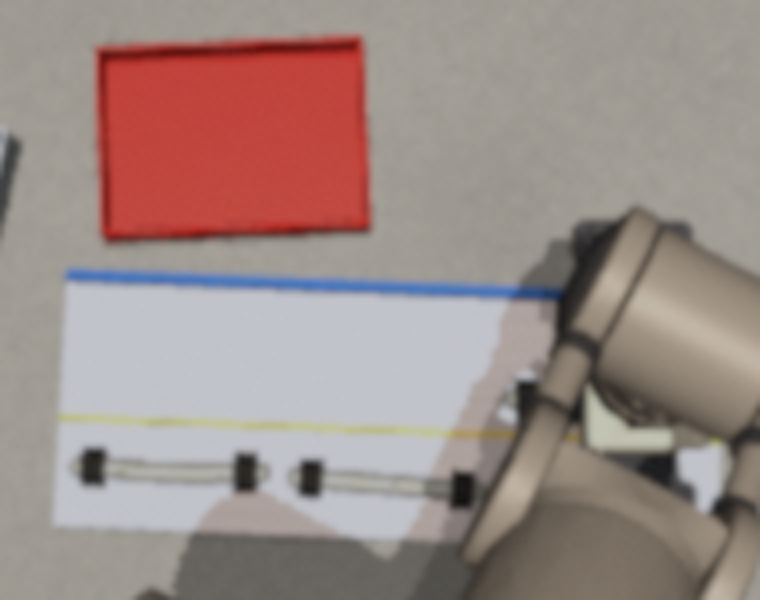

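```bash
python3 -m creep '[[[4,-2,0,0.4,0,2,-1],[8,-4.5,0,0.4,0,4,-1],[12,-6.9,0,0.4,0,4,-1],[15,-6.9,0.8,0.4,0,4,-1],[15,-6.9,1.6,0.4,0,4,-1],[15,-6.9,2.4,0.4,0,4,-1],[15,-6.9,2.4,0.4,0,4,-1]]]'|grep -E "time|pos|force|rot"; python3 -c "
from h import *
st(); go(.4575,-.0335,.0215,86.4)"
```

```text
time: 18.65
tool_pos: [0.4576, -0.0345, 0.0255]
tool_rot: [-3.14, -0.001, 1.507]
contact_force: [0.5, 0.0, 0.4]
t 18.65 tcp [ 0.4576 -0.0345  0.0255] rot [-3.1395e+00 -1.1000e-03  1.5067e+00] F [0.48 0.02 0.39] op 0.0
row [ 0.1  -0.01  0.4 ] [-0.12 -0.06 -0.07]
```

```bash
python3 -m creep '[[[0.1,0,0.3,0,0,0,-1],[0.1,0,0.4,0,0,0,-1],[0.1,0,0.4,0,0,0,-1]]]'|grep -E "time|pos|force|rot"
```

```text
time: 18.95
tool_pos: [0.4577, -0.034, 0.0213]
tool_rot: [-3.139, -0.001, 1.506]
contact_force: [0.2, 0.4, 0.4]
```

```bash
python3 -m creep '[[[0,0,0.08,0,0,0,-1],[0,0,0.08,0,0,0,-1]]]'|grep -E "time|pos|force|rot"
```

```text
time: 19.15
tool_pos: [0.4579, -0.0342, 0.0207]
tool_rot: [-3.14, -0.001, 1.505]
contact_force: [0.5, 0.2, 1.2]
```

```bash
python3 -m creep '[[[0,0,0.04,0,0,0,-1],[0,0,0.04,0,0,0,-1]]]'|grep -E "time|pos|force|rot"
```

```text
time: 19.35
tool_pos: [0.4582, -0.0343, 0.0205]
tool_rot: [-3.141, -0.001, 1.505]
contact_force: [-0.8, 0.9, 2.1]
```

```bash
python3 -m creep '[[[0,0.4,0,0,0,0,-1],[0,0.8,0,0,0,0,-1],[0,0.8,0,0,0,0,-1]]]'|grep -E "time|pos|force|rot"
```

```text
time: 19.65
tool_pos: [0.4671, -0.0349, 0.0206]
tool_rot: [3.142, -0.001, 1.505]
contact_force: [-0.4, 1.2, 1.5]
```

```bash
python3 -m creep '[[[0,0.3,0.04,0,0,0,-1],[0,0.6,0.04,0,0,0,-1],[0,0.9,0.04,0,0,0,-1]]]'|grep -E "time|pos|force|rot"
```

```text
time: 19.95
tool_pos: [0.4765, -0.0355, 0.0203]
tool_rot: [3.141, -0.001, 1.505]
contact_force: [0.3, 0.9, 3.2]
```

```bash
python3 -m creep '[[[0,0.4,0.01,0,0,0,-1],[0,0.8,0.01,0,0,0,-1],[0,1.2,0.02,0,0,0,-1]]]'|grep -E "time|pos|force|rot"
```

```text
time: 20.25
tool_pos: [0.4888, -0.0363, 0.02]
tool_rot: [3.141, -0.001, 1.505]
contact_force: [-0.2, -0.2, 0.8]
```

```bash
python3 -m creep '[[[0,0,-0.3,0,0,0,-1],[0,-1.1,-0.3,0,0,0,-1],[0,-1.1,-0.15,0,0,0,-1],[0,-1.1,-0.15,0,0,0,-1]]]'|grep -E "time|pos|force"
python3 - <<'E'
from h import *
st();P=robot.camera_params("wrist");np.savez("w9.npz",**P)
im=robot.read_camera("wrist"); cv2.imwrite("pics/w9.png",cv2.resize(im[0:330,180:460,::-1],None,fx=2.5,fy=2,interpolation=cv2.INTER_CUBIC))
E
```

```text
time: 20.65
tool_pos: [0.477, -0.0355, 0.0213]
contact_force: [0.0, 0.4, -0.5]
t 20.65 tcp [ 0.477  -0.0355  0.0213] rot [-3.1409e+00 -1.0000e-03  1.5054e+00] F [ 0.03  0.42 -0.5 ] op 0.0004
```

View pics/w9.png

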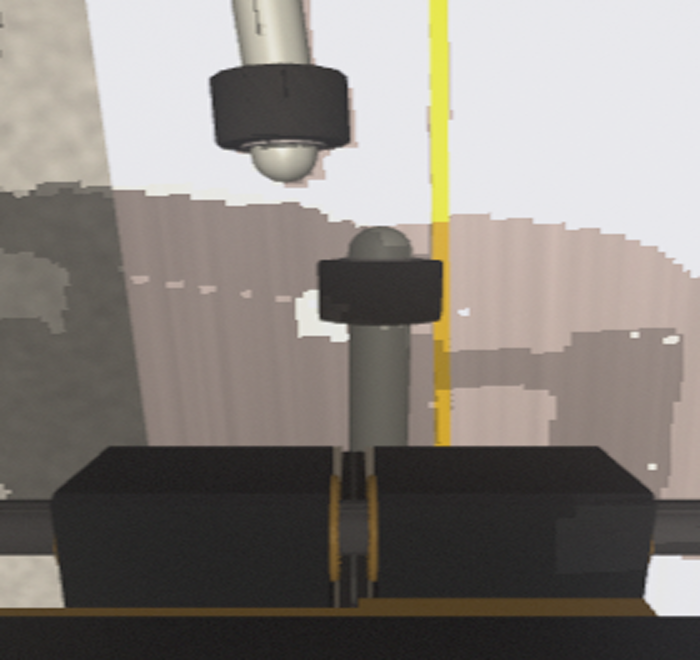

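Run:
```python
from h import *
P=dict(np.load("w9.npz"))
for uv,z in [((380,292),.047),((379,410),.044)]: print(ray("",(180+uv[0]/2.5,uv[1]/2),z,P).round(4))
```

```text
[0.4853 0.0183 0.047 ]
[ 0.4833 -0.0146  0.044 ]
```

```bash
python3 -m creep '[[[0,0.1,0.05,0,0,0,-1],[0,0.1,0.1,0,0,0,-1],[0,0.1,0.1,0,0,0,-1]]]'|grep -E "time|pos|force"
```

```text
time: 21.0
tool_pos: [0.4787, -0.0357, 0.0205]
contact_force: [0.9, 0.7, 1.9]
```

```bash
python3 -m creep '[[[0,0.2,0.03,0,0,0,-1],[0,0.6,0.03,0,0,0,-1],[0,1.0,0.03,0,0,0,-1]]]'|grep -E "time|pos|force"
```

```text
time: 21.3
tool_pos: [0.4893, -0.0364, 0.0204]
contact_force: [0.1, 0.6, 2.3]
```

```bash
python3 -m creep '[[[0,0.4,0.01,0,0,0,-1],[0,0.8,0.01,0,0,0,-1],[0,1.2,0.02,0,0,0,-1],[0,1.6,0.03,0,0,0,-1]]]'|grep -E "time|pos|force"
```

```text
time: 21.7
tool_pos: [0.5058, -0.0375, 0.0202]
contact_force: [0.4, 0.5, 3.7]
```

```bash
python3 -m creep '[[[0,0,-0.3,0,0,0,-1],[0,-0.95,-0.3,0,0,0,-1],[0,-0.95,-0.15,0,0,0,-1],[0,-0.95,-0.05,0,0,0,-1],[0,-0.95,-0.01,0,0,0,-1]]]'|grep -E "time|pos|force"
```

```text
time: 22.2
tool_pos: [0.4961, -0.0368, 0.0202]
contact_force: [-0.3, 0.4, 2.0]
```

```bash
python3 -m creep '[[[0,0.3,0.02,0,0,0,-1],[0,0.7,0.02,0,0,0,-1],[0,1.1,0.02,0,0,0,-1]]]'|grep -E "time|pos|force"
```

```text
time: 22.5
tool_pos: [0.508, -0.0376, 0.0203]
contact_force: [0.5, -0.3, 4.1]
```

```bash
python3 -m creep '[[[0,0.4,0.01,0,0,0,-1],[0,0.8,0.01,0,0,0,-1],[0,1.2,0.02,0,0,0,-1],[0,1.6,0.03,0,0,0,-1],[0,2.0,0.04,0,0,0,-1]]]'|grep -E "time|pos|force"
```

```text
time: 23.0
tool_pos: [0.5284, -0.039, 0.02]
contact_force: [0.6, 0.9, 3.7]
```

```bash
python3 -m creep '[[[0,0,-1.5,0,0,0,-1],[0,0,-3,0,0,0,-1]]]'|grep -E "time|pos|force"
python3 - <<'E'
from h import *
st();P=robot.camera_params("wrist");np.savez("w10.npz",**P)
im=robot.read_camera("wrist"); cv2.imwrite("pics/w10.png",im[:,:,::-1])
go(.466,.115,.024,88.8)
E
```

```text
time: 23.2
tool_pos: [0.5278, -0.0389, 0.0494]
contact_force: [-0.4, -0.3, 0.3]
t 23.2 tcp [ 0.5278 -0.0389  0.0494] rot [ 3.1416e+00 -1.0000e-03  1.5052e+00] F [-0.38 -0.3   0.29] op 0.0003
row [14.97 -7.34  2.77] [ 0.25 -0.01 -2.55]
```

View pics/w10.png

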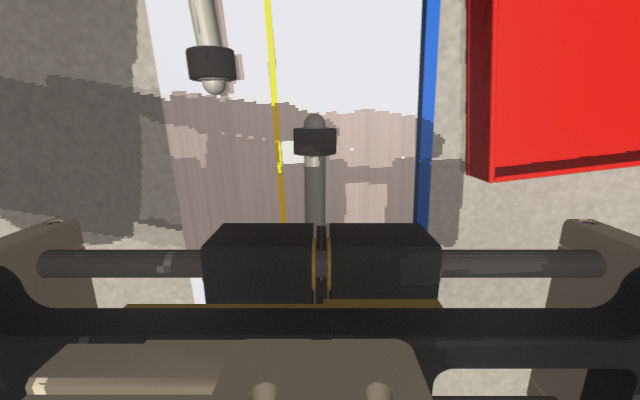

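```bash
python3 -m creep '[[[4,-2,0,0.2,0,-2.5,-1],[8,-4.5,0,0.2,0,-2.5,-1],[12,-7.4,0,0.2,0,-2.5,-1],[15,-7.4,0.8,0.2,0,-2.5,-1],[15,-7.4,1.6,0.2,0,-2.5,-1],[15,-7.4,2.5,0.2,0,-2.5,-1],[15,-7.4,2.5,0.2,0,-2.5,-1]]]'|grep -E "time|pos|force|rot"
python3 - <<'E'
from h import *
st(); go(.4645,.115,.0215,88.8)
E
```

```text
time: 23.95
tool_pos: [0.4646, 0.1144, 0.0251]
tool_rot: [-3.139, 0.0, 1.548]
contact_force: [-0.7, -0.0, 0.1]
t 23.95 tcp [0.4646 0.1144 0.0251] rot [-3.1395e+00  3.0000e-04  1.5483e+00] F [-0.69 -0.01  0.06] op 0.0006
row [ 0.06 -0.01  0.36] [-0.12  0.02 -0.09]
```

```bash
python3 -m creep '[[[0.06,0,0.2,0,0,0,-1],[0.06,0,0.34,0,0,0,-1],[0.06,0,0.34,0,0,0,-1]]]'|grep -E "time|pos|force|rot"
```

```text
time: 24.25
tool_pos: [0.4648, 0.1144, 0.0216]
tool_rot: [-3.139, 0.0, 1.547]
contact_force: [0.1, -0.1, 0.3]
```

```bash
python3 -m creep '[[[0,0,0.08,0,0,0,-1],[0,0,0.08,0,0,0,-1]]]'|grep -E "time|pos|force|rot"
```

```text
time: 24.45
tool_pos: [0.4649, 0.1141, 0.0209]
tool_rot: [-3.14, 0.0, 1.547]
contact_force: [-1.2, 0.5, 0.2]
```

```bash
python3 -m creep '[[[0,0,0.05,0,0,0,-1],[0,0,0.05,0,0,0,-1]]]'|grep -E "time|pos|force|rot"
```

```text
time: 24.65
tool_pos: [0.4651, 0.1141, 0.0206]
tool_rot: [-3.14, 0.0, 1.547]
contact_force: [-1.1, -0.9, 2.8]
```

Contact at about 3 N. I'll roll A in small steps.

```bash
python3 -m creep '[[[0,0.3,0,0,0,0,-1],[0,0.6,0,0,0,0,-1]]]'|grep -E "time|pos|force|rot"
```

```text
time: 24.85
tool_pos: [0.4716, 0.114, 0.0209]
tool_rot: [-3.141, 0.0, 1.547]
contact_force: [-0.2, -0.8, 3.9]
```

```bash
python3 -m creep '[[[0,0.3,-0.03,0,0,0,-1],[0,0.6,-0.05,0,0,0,-1]]]'|grep -E "time|pos|force|rot"
```

```text
time: 25.05
tool_pos: [0.4781, 0.1138, 0.0215]
tool_rot: [-3.141, 0.0, 1.547]
contact_force: [-0.8, -0.5, 2.6]
```

```bash
python3 -m creep '[[[0,0.3,-0.02,0,0,0,-1],[0,0.6,-0.04,0,0,0,-1]]]'|grep -E "time|pos|force|rot"
```

```text
time: 25.25
tool_pos: [0.4845, 0.1136, 0.0219]
tool_rot: [-3.141, 0.0, 1.547]
contact_force: [-1.0, -0.6, 2.9]
```

```bash
python3 -m creep '[[[0,0.4,0,0,0,0,-1],[0,0.8,0,0,0,0,-1]]]'|grep -E "time|pos|force|rot"
```

```text
time: 25.45
tool_pos: [0.493, 0.1134, 0.0219]
tool_rot: [3.142, 0.0, 1.547]
contact_force: [0.9, 0.0, 1.4]
```

```bash
python3 -m creep '[[[0,0,-0.35,0,0,0,-1],[0,-0.85,-0.35,0,0,0,-1],[0,-0.85,-0.2,0,0,0,-1],[0,-0.85,-0.08,0,0,0,-1],[0,-0.85,-0.05,0,0,0,-1]]]'|grep -E "time|pos|force"
```

```text
time: 25.95
tool_pos: [0.4843, 0.1137, 0.0223]
contact_force: [0.0, 0.3, 1.4]
```

```bash
python3 -m creep '[[[0,0,0.03,0,0,0,-1],[0,0,0.03,0,0,0,-1]]]'|grep -E "time|pos|force"
```

```text
time: 26.15
tool_pos: [0.4846, 0.1137, 0.0222]
contact_force: [-0.2, 0.4, 3.0]
```

```bash
python3 -m creep '[[[0,0.4,0.0,0,0,0,-1],[0,0.8,0.01,0,0,0,-1],[0,1.2,0.03,0,0,0,-1]]]'|grep -E "time|pos|force"
```

```text
time: 26.45
tool_pos: [0.4973, 0.1134, 0.0221]
contact_force: [-0.1, -0.5, 4.3]
```

```bash
python3 -m creep '[[[0,0.4,0.03,0,0,0,-1],[0,0.8,0.06,0,0,0,-1],[0,1.2,0.1,0,0,0,-1],[0,1.5,0.13,0,0,0,-1]]]'|grep -E "time|pos|force"
```

```text
time: 26.85
tool_pos: [0.513, 0.113, 0.0209]
contact_force: [0.2, -1.5, 4.6]
```

```bash
python3 -m creep '[[[0,0,-0.35,0,0,0,-1],[0,-0.9,-0.35,0,0,0,-1],[0,-0.9,-0.1,0,0,0,-1],[0,-0.9,-0.1,0,0,0,-1]]]'|grep -E "time|pos|force"
python3 - <<'E'
from h import *
st();P=robot.camera_params("wrist");np.savez("w11.npz",**P)
im=robot.read_camera("wrist"); cv2.imwrite("pics/w11.png",cv2.resize(im[0:330,180:460,::-1],None,fx=2.5,fy=2,interpolation=cv2.INTER_CUBIC))
E
```

```text
time: 27.25
tool_pos: [0.503, 0.1132, 0.0214]
contact_force: [0.1, -0.6, 0.1]
t 27.25 tcp [0.503  0.1132 0.0214] rot [3.1411e+00 4.0000e-04 1.5470e+00] F [ 0.13 -0.61  0.09] op 0.0006
```

View pics/w11.png

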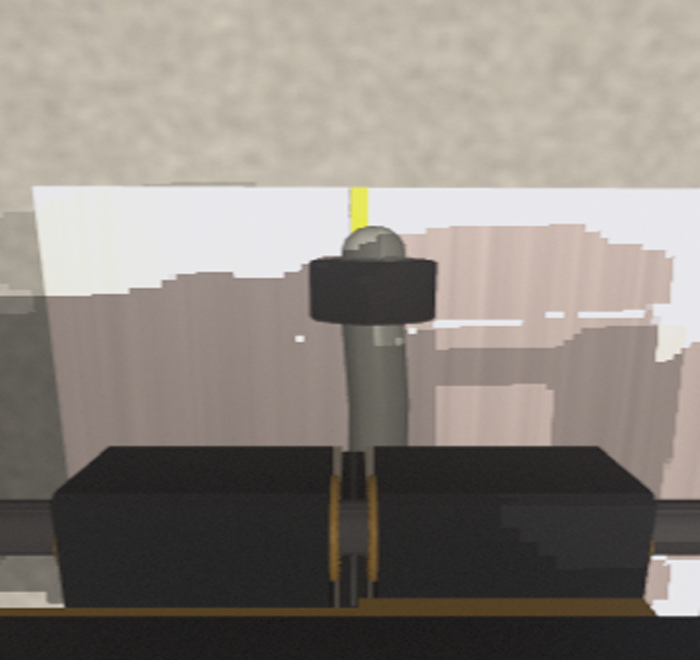

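```bash
python3 - <<'E'
from h import *
P=dict(np.load("w11.npz"))
for uv,z in [((373,292),.047),((379,435),.044),((358,205),.026)]: print(ray("",(180+uv[0]/2.5,uv[1]/2),z,P).round(4))
E
python3 -m creep '[[[0,0.2,0.05,0,0,0,-1],[0,0.2,0.08,0,0,0,-1],[0,0.2,0.08,0,0,0,-1]]]'|grep -E "time|pos|force"
```

```text
[0.5076 0.1675 0.047 ]
[0.5084 0.127  0.044 ]
[0.5051 0.1904 0.026 ]
time: 27.6
tool_pos: [0.5059, 0.1132, 0.021]
contact_force: [-0.2, 0.4, 2.3]
```

```bash
python3 -m creep '[[[0,0.4,0.04,0,0,0,-1],[0,0.8,0.08,0,0,0,-1],[0,1.2,0.11,0,0,0,-1]]]'|grep -E "time|pos|force"
```

```text
time: 27.9
tool_pos: [0.5186, 0.1129, 0.02]
contact_force: [0.1, 0.7, 2.2]
```

```bash
python3 -m creep '[[[0,0.4,0.06,0,0,0,-1],[0,0.8,0.1,0,0,0,-1],[0,1.2,0.14,0,0,0,-1],[0,1.5,0.16,0,0,0,-1]]]'|grep -E "time|pos|force"
```

```text
time: 28.3
tool_pos: [0.5341, 0.1125, 0.0185]
contact_force: [0.2, 0.2, 3.7]
```

```bash
python3 -m creep '[[[0,0,-1.5,0,0,0,-1],[0,0,-3.5,0,0,0,-1],[0,0,-5,0,0,0,-1]]]'|grep -E "time|pos|force"
python3 - <<'E'
from h import *
st();P=robot.camera_params("wrist");np.savez("w12.npz",**P)
im=robot.read_camera("wrist"); cv2.imwrite("pics/w12.png",im[:,:,::-1])
E
```

```text
time: 28.6
tool_pos: [0.5336, 0.1125, 0.0687]
contact_force: [0.3, -0.2, -0.1]
t 28.6 tcp [0.5336 0.1125 0.0687] rot [3.1402e+00 3.0000e-04 1.5469e+00] F [ 0.27 -0.22 -0.15] op 0.0004
```

View pics/w12.png

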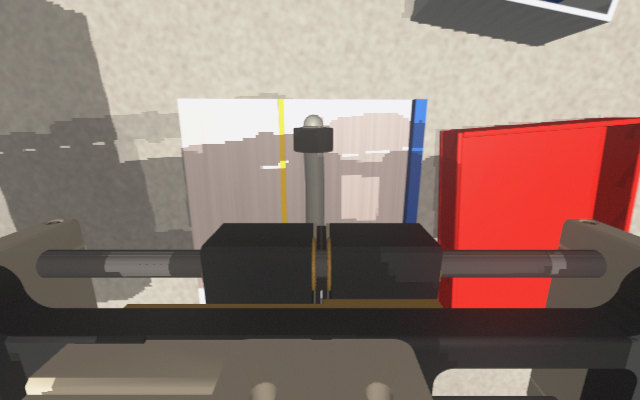

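Run:
```python
from h import *
P=dict(np.load("w12.npz"))
for uv,z in [((313.5,139),.047),((314.5,190),.044),((283,160),.026),((413,160),.034)]: print(ray("",uv,z,P).round(4))
st(); go(.5255,.1135,.020,88.6); go(.5255,.1135,.005,88.6)
```

```text
[0.5289 0.1676 0.047 ]
[0.5285 0.1314 0.044 ]
[0.5048 0.1512 0.026 ]
[0.6011 0.1499 0.034 ]
t 28.65 tcp [0.535  0.1127 0.071 ] rot [ 3.1362e+00 -1.0000e-04  1.5469e+00] F [1.   0.45 2.  ] op 0.0003
row [ 0.06 -0.98  5.09] [ 0.31 -0.01  0.03]
row [ 0.06 -0.99  6.59] [ 0.31 -0.01  0.03]
```

```bash
python3 -m creep '[[[0.1,-0.7,1,0.3,0,0,0],[0.1,-0.7,1.5,0.3,0,0,0],[0.1,-0.7,2,0.3,0,0,0],[0.1,-0.7,2,0.3,0,0,0],[0.1,-0.7,2,0.3,0,0,0],[0.1,-0.7,2,0.3,0,0,0]]]' 15|grep -E "time|pos|force|open"
python3 - <<'E'
from h import *
im=robot.read_camera("wrist"); cv2.imwrite("pics/w13.png",im[:,:,::-1]); st(); go(.528,.1135,.006,88.6)
E
```

```text
time: 29.25
tool_pos: [0.5283, 0.1138, 0.0508]
contact_force: [-0.0, -0.6, 0.0]
opening: 0.043
t 29.3 tcp [0.5283 0.1138 0.0509] rot [ 3.1412e+00 -1.0000e-04  1.5469e+00] F [ 0.36 -0.67  0.91] op 0.0444
row [-0.03 -0.04  4.49] [ 0.02 -0.01  0.03]
```

View pics/w13.png

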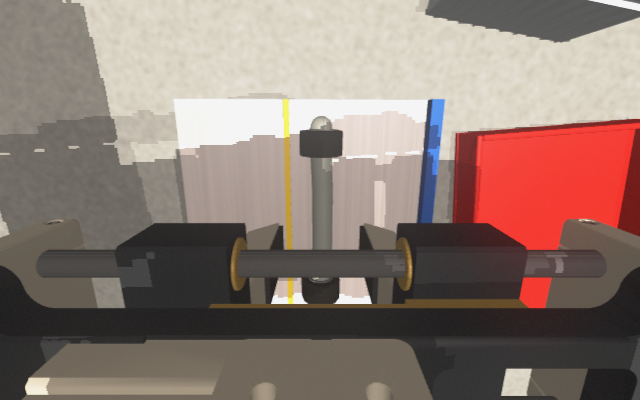

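```bash
python3 -m creep '[[[0,0,1,0,0,0,0],[0,0,2,0,0,0,0],[0,0,3,0,0,0,0],[0,0,3.5,0,0,0,0],[0,0,3.8,0,0,0,0],[0,0,3.8,0,0,0,0]]]' 15|grep -E "time|pos|force|open"
```

```text
time: 29.9
tool_pos: [0.5281, 0.1138, 0.0124]
contact_force: [0.3, -0.6, 0.3]
opening: 0.0458
```

```bash
python3 -m creep '[[[0,0,0.3,0,0,0,0],[0,0,0.6,0,0,0,0],[0,0,0.6,0,0,0,0]]]' 15|grep -E "time|pos|force|open"
```

```text
time: 30.2
tool_pos: [0.5279, 0.1138, 0.0061]
contact_force: [1.1, -1.0, 0.0]
opening: 0.0457
```

```bash
python3 -m creep '[[[0,0,0,0,0,0,-1],[0,0,0,0,0,0,-1],[0,0,0,0,0,0,-1],[0,0,0,0,0,0,-1],[0,0,0,0,0,0,-1],[0,0,0,0,0,0,-1],[0,0,0,0,0,0,-1]]]' 20|grep -E "time|pos|force|open"
```

```text
time: 30.9
tool_pos: [0.5281, 0.1138, 0.0062]
contact_force: [0.7, -0.1, 0.8]
opening: 0.0133
```

```bash
python3 -m creep '[[[0,0,-0.3,0,0,0,-1],[0,0,-1.5,0,0,0,-1],[0,0,-3,0,0,0,-1],[0,0,-5,0,0,0,-1],[0,0,-6.5,0,0,0,-1],[0,0,-6.5,0,0,0,-1]]]' 25|grep -E "time|pos|force|open"
python3 - <<'E'
from h import *
im=robot.read_camera("wrist"); cv2.imwrite("pics/w14.png",im[:,:,::-1]); st(); go(.701,.074,.070,93)
E
```

```text
time: 31.5
tool_pos: [0.5296, 0.114, 0.0739]
contact_force: [0.8, -0.1, -1.7]
opening: 0.0131
t 31.55 tcp [0.5287 0.1138 0.0725] rot [ 3.1397e+00 -2.0000e-04  1.5469e+00] F [ 0.39 -0.85 -2.  ] op 0.0135
row [-3.57 17.32  0.28] [ 0.11 -0.01 -4.37]
```

View pics/w14.png

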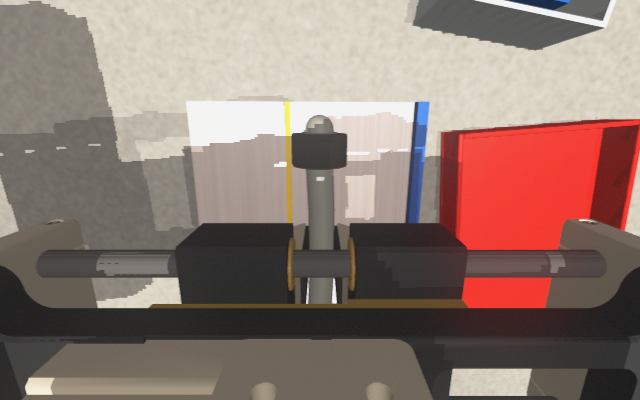

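```bash
python3 -m creep '[[[-0.5,2.5,0,0,0,-1,-1],[-1,5.5,0,0,0,-2,-1],[-2,9,0,0,0,-3,-1],[-3,12.5,0,0,0,-4,-1],[-3.5,15.5,0,0,0,-4.4,-1],[-3.6,17.3,0.2,0,0,-4.4,-1],[-3.6,17.3,0.3,0,0,-4.4,-1],[-3.6,17.3,0.3,0,0,-4.4,-1]]]' 25|grep -E "time|pos|rot|force|open"
python3 - <<'E'
from h import *
P=robot.camera_params("wrist");np.savez("w15.npz",**P)
im=robot.read_camera("wrist"); cv2.imwrite("pics/w15.png",im[:,:,::-1])
im=robot.read_camera("scene"); cv2.imwrite("pics/s15.png",cv2.resize(cv2.convertScaleAbs(im[110:310,210:480,::-1],alpha=1.6),None,fx=2.8,fy=2.8,interpolation=cv2.INTER_CUBIC)); st(); go(.701,.074,.010,93)
E
```

```text
time: 32.35
tool_pos: [0.6994, 0.0738, 0.0679]
tool_rot: [-3.14, -0.0, 1.624]
contact_force: [-0.1, 0.2, -2.2]
opening: 0.0127
t 32.45 tcp [0.6995 0.0741 0.0691] rot [-3.1413e+00 -3.0000e-04  1.6241e+00] F [-0.46  0.19 -1.86] op 0.0129
row [-0.02  0.16  5.91] [-0.02 -0.02  0.06]
```

View pics/w15.png

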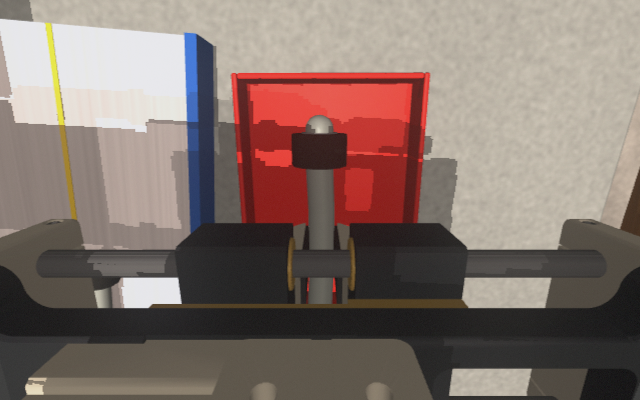

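View pics/s15.png

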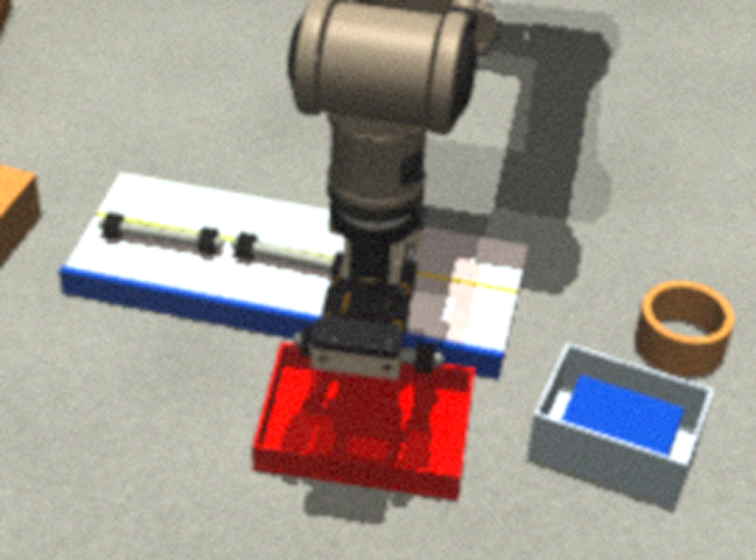

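```bash
python3 -m creep '[[[0,0.1,1,0,0,0,-1],[0,0.1,2.5,0,0,0,-1],[0,0.1,4,0,0,0,-1],[0,0.1,5.5,0,0,0,-1],[0,0.1,6.8,0,0,0,-1],[0,0.1,7.5,0,0,0,-1],[0,0.1,7.5,0,0,0,-1]]]' 25|grep -E "time|pos|rot|force|open"
```

```text
time: 33.15
tool_pos: [0.6995, 0.0741, -0.0077]
tool_rot: [-3.139, -0.0, 1.624]
contact_force: [0.1, 0.8, -2.2]
opening: 0.013
```

```bash
python3 -m creep '[[[0,0,0.2,0,0,0,-1],[0,0,0.4,0,0,0,-1],[0,0,0.4,0,0,0,-1]]]' 25|grep -E "time|pos|rot|force|open"
```

```text
time: 33.45
tool_pos: [0.6996, 0.0741, -0.0115]
tool_rot: [-3.139, -0.0, 1.624]
contact_force: [-0.4, -0.0, -1.1]
opening: 0.0131
```

```bash
python3 -m creep '[[[0,0,0.1,0,0,0,-1],[0,0,0.2,0,0,0,-1]]]' 25|grep -E "time|pos|rot|force|open"
```

```text
time: 33.65
tool_pos: [0.6999, 0.0741, -0.0131]
tool_rot: [-3.14, -0.0, 1.624]
contact_force: [0.6, 0.5, -1.6]
opening: 0.0132
```

```bash
python3 -m creep '[[[0,0,0.1,0,0,0,-1],[0,0,0.1,0,0,0,-1]]]' 25|grep -E "time|pos|rot|force|open"
```

```text
time: 33.85
tool_pos: [0.7, 0.0741, -0.0138]
tool_rot: [-3.14, -0.0, 1.624]
contact_force: [-0.6, 0.2, 1.2]
opening: 0.0133
```

```bash
python3 -m creep '[[[0,0,0.1,0,0,0,-1],[0,0,0.1,0,0,0,-1]]]' 25|grep -E "time|pos|rot|force|open"
```

```text
time: 34.05
tool_pos: [0.7001, 0.0741, -0.0139]
tool_rot: [-3.14, -0.0, 1.624]
contact_force: [-3.2, 0.3, 4.7]
opening: 0.0134
```

```bash
python3 -m creep '[[[0,0,-0.03,0,0,0,-0.4],[0,0,-0.03,0,0,0,-0.4],[0,0,-0.03,0,0,0,-0.4],[0,0,-0.03,0,0,0,-0.4],[0,0,-0.03,0,0,0,-0.4],[0,0,-0.03,0,0,0,-0.4]]]'|grep -E "time|pos|rot|force|open"; python3 -m creep '[[[0,0,-0.5,0,0,0,-0.4],[0,0,-2,0,0,0,-0.4],[0,0,-4,0,0,0,-0.4],[0,0,-6.5,0,0,0,-0.4],[0,0,-9,0,0,0,-0.4],[0,0,-12,0,0,0,-0.4],[0,0,-14,0,0,0,-0.4]]]'|grep -E "time|pos|rot|force|open"
python3 - <<'E'
from h import *
im=robot.read_camera("wrist"); cv2.imwrite("pics/w16.png",im[:,:,::-1]); st(); go(.48,.10,.22,93)
E
```

```text
time: 34.65
tool_pos: [0.7001, 0.0741, -0.0137]
tool_rot: [-3.14, -0.0, 1.624]
contact_force: [-0.1, -0.2, -0.1]
opening: 0.0272
time: 35.35
tool_pos: [0.7012, 0.0741, 0.1306]
tool_rot: [3.138, -0.0, 1.624]
contact_force: [0.9, -0.7, -0.1]
opening: 0.0276
t 35.4 tcp [0.7027 0.0742 0.134 ] rot [3.1332e+00 2.0000e-04 1.6242e+00] F [ 1.01 -0.01  3.13] op 0.0278
row [  3.77 -22.03  -8.78] [0.48 0.01 0.06]
```

View pics/w16.png

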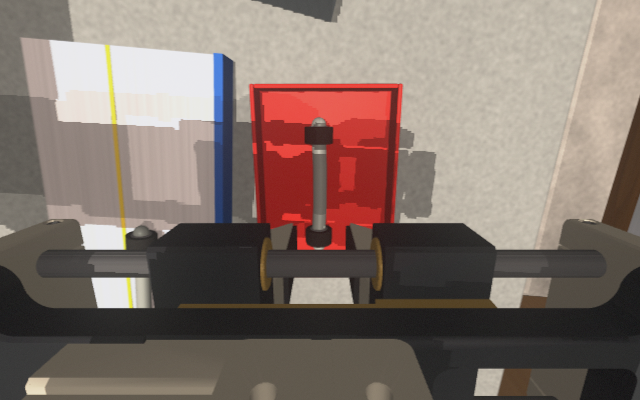

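Axle A lies in the tray. I'll back the arm away and check everything with the top and scene cameras.

```bash
python3 -m creep '[[[0,-3,-3,0,0,0,-0.4],[0,-8,-6,0,0,0,-0.4],[3,-12,-9,0,0,0,-0.4],[8,-17,-9,0,0,0,-0.4],[13,-22,-9,0,0,0,-0.4],[18,-26,-9,0,0,0,-0.4],[23,-27,-9,0,0,0,-0.4],[25,-27,-9,0,0,0,-0.4]]]'|grep -E "time|pos|force"; python3 -m creep '[[[0,0,0,0,0,0,-0.4],[0,0,0,0,0,0,-0.4],[0,0,0,0,0,0,-0.4]]]'|grep -E "time|pos|force"
python3 - <<'E'
from h import *
im=robot.read_camera("top"); cv2.imwrite("pics/t17.png",cv2.resize(im[110:270,160:430,::-1],None,fx=2.9,fy=2.9,interpolation=cv2.INTER_CUBIC))
im=robot.read_camera("scene"); cv2.imwrite("pics/s17.png",cv2.resize(cv2.convertScaleAbs(im[110:310,210:480,::-1],alpha=1.6),None,fx=2.8,fy=2.8,interpolation=cv2.INTER_CUBIC)); st()
E
```

```text
time: 36.2
tool_pos: [0.4317, 0.2802, 0.223]
contact_force: [0.2, 0.2, 0.4]
time: 36.5
tool_pos: [0.4322, 0.2794, 0.2234]
contact_force: [1.1, -0.6, -0.3]
t 36.6 tcp [0.4325 0.279  0.2231] rot [ 3.1312e+00 -2.0000e-04  1.6214e+00] F [0.73 0.09 0.3 ] op 0.0273
```

View pics/t17.png

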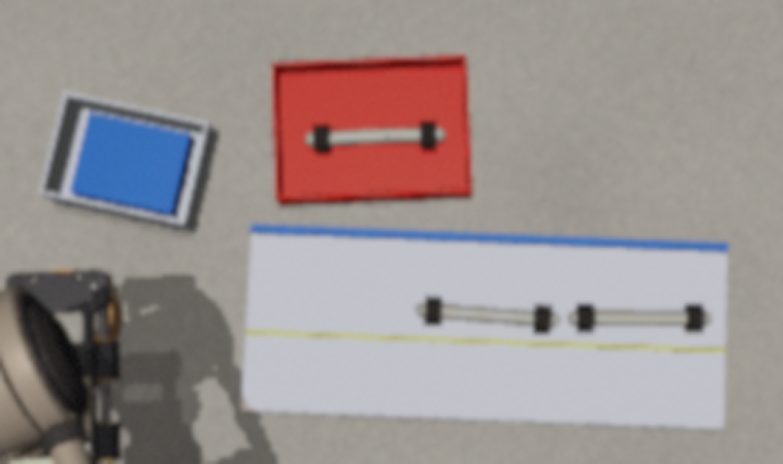

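View pics/s17.png

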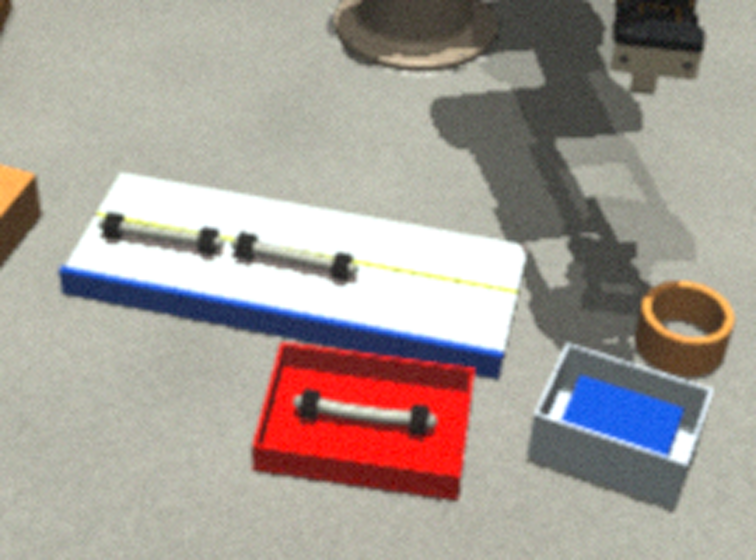

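The bent axle lies whole in the tray, at about (375,137) in the top view. B (487,315) and C (640,318) lie on the plate beyond the yellow line. The tub and tape roll are where they were.

```bash
python3 -c "
from h import *
st(); print(robot.hand_in())"
```

```text
t 36.6 tcp [0.4325 0.279  0.2231] rot [ 3.1312e+00 -2.0000e-04  1.6214e+00] F [0.73 0.09 0.3 ] op 0.0273
the job is handed in; nothing more can be done
None
```

I rolled all three axles past the yellow line, found axle A bent, and laid it in the red tray. I handed in at 36.6 s.

- **Sound axles:** I rolled C and B in short, light strokes. The force readings I took between moves stayed at 7 N or below, and neither shaft lifted.
- **Bent axle:** A's top rose about 1.6 mm over the first quarter turn and came down again after it. The pictures also showed its shaft bowed. I gripped it across the shaft (opening 13 mm), set it down in the tray and released it.
- **Final check:** The top and scene pictures show A fully inside the tray, and B and C on the plate with their wheels clear beyond the line. The tape roll and tub look undisturbed. The carton was mostly outside my last pictures, but the arm never went near it. The gripper is about 0.2 m up and touching nothing.

**What disagreed:**
- **Fingertip height:** The fingers first met a shaft with the tool about 35–40 mm lower than the stated fingertip length implies. I found the contact height by feel, and grasped and placed from that.
- **Fingertip width:** The flat of the closed fingertips gave good contact only within about 6 mm of centre, so each axle took three strokes.

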